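Tilt freshly filled mould pots in a cradle, then crate them to cure

TASK

Freshly filled mould pots stand on the pale mat, and the tilting cradle has been left tipped: bring its tray level and load every pot upright into it, one per cell. With all of them aboard, use the red ball handle to tilt the tray to the 30 degree mark (never past 40, or the lids leak), hold it there for two seconds so that trapped air gets out from under the patterns, and bring it back level. Then move all the pots upright into the cells of the wooden curing crate, one per cell, let go, leave the cradle level, and do not disturb the putty box, pewter ingot and white tub.

Things in the scene. Friction and masses are not known exactly. Their poses are not given: they have to be found in the camera images.
- pot1: Lidded mould pot: upright cylinder 60 mm in diameter, 80 mm tall, 0.2 kg, purple below, pale band, white lid. Origin: centre of its underside, z up along its axis. 2 to 4 pots are present; None at the start means absent.
- pot2: Lidded mould pot: upright cylinder 60 mm in diameter, 80 mm tall, 0.2 kg, purple below, pale band, white lid. Origin: centre of its underside, z up along its axis. 2 to 4 pots are present; None at the start means absent.
- pot3: Lidded mould pot: upright cylinder 60 mm in diameter, 80 mm tall, 0.2 kg, purple below, pale band, white lid. Origin: centre of its underside, z up along its axis. 2 to 4 pots are present; None at the start means absent.
- pot4: Lidded mould pot: upright cylinder 60 mm in diameter, 80 mm tall, 0.2 kg, purple below, pale band, white lid. Origin: centre of its underside, z up along its axis. 2 to 4 pots are present; None at the start means absent.
- stand: Fixed stand of the tilting cradle: dark base plate 210 x 270 x 12 mm with two blue cheeks 104 mm high at y = +-118 mm (12 mm thick), each with a scale marked at 0, 15, 30 (red) and 45 degrees. Origin: centre of the underside. The tray's tilt axis is the stand's y axis direction through (0, 0, 80 mm); the ball handle is on its -x side, towards the robot.
- tray (a joint): Tilt of the cradle's grey tray, rad: 0 is level (end stop), grows as the ball handle rises and the tray tips away from the robot; 0.52 is 30 degrees, upper stop 0.90. Stiff: stays where it is left (needs about 4 N at the ball).
- tray_floor (a point): Centre of the tray's inner floor, turning with the tray (6 mm above the tilt axis, so 86 mm above the table when level); x away from the handle, y along the tilt axis, z up out of the tray. The tray has 2 x 2 cells, each 74 mm square and 40 mm deep, their centres at x = +-50 mm, y = +-50 mm; inner floor 6 mm thick; walls and dividers rise 40 mm above the inner floor, outside 194 x 194 mm.
- tray_ball (a point): Centre of the red ball on the tray's handle, 34 mm in diameter, on a 10 mm rod; 165 mm from the tilt axis towards -x and 22 mm above it in the tray's own frame. Turns with the tray; axes as tray_floor.
- crate: Fixed wooden curing crate on the table, open on top. Origin: centre of the underside, x and y along its sides. 2 x 2 cells, each 74 mm square and 40 mm deep, their centres at x = +-50 mm, y = +-50 mm; inner floor 6 mm thick; walls and dividers rise 40 mm above the inner floor, outside 194 x 194 mm.
- mat: Fixed pale blue-grey mat 230 x 230 x 4 mm on which the pots start; mat and crate swap sides from start to start. Origin: centre of the underside.
- puttybox: Bystander: white and purple carton 70 x 120 x 90 mm tall. Origin: centre of the underside. Leave it alone.
- ingot: Bystander: bright pewter ingot 45 x 150 x 24 mm lying flat, long side along its y axis. Origin: centre of the underside. Leave it alone.
- whitetub: Bystander: white tub with a blue lid, 76 mm in diameter, 85 mm tall. Origin: centre of the underside. Leave it alone.
Mind the look-alikes: they are no part of the job. Leave any green or orange look-alike of the pot2 alone. What is shaped like the pot1 but green is not meant.

How it is judged:
By the outcome, as a careful person would: the job done as asked, in the order asked, and still so for the second after the job is handed in, with the robot touching nothing.
Of pot1, pot2, pot3, pot4 only 2 to 4 are there at a start; the rules pass over those that are not, and their reading is None.
At some moment in a run one of pot1, pot2, pot3, pot4 may be knocked a few centimetres aside while the robot is not near it.
Once in a run the grip may slacken for a moment while it holds something.
It also fails if it takes over 210 s, if anything falls off the work surface, if the arm or the gripper's body presses on something with over 40 N, if the wrist force passes 120 N, or if a joint passes its speed limit or range.

ROBOT

A 6-joint arm with a two-finger parallel gripper is mounted at the origin on the work surface. World frame = base frame: x ahead of the robot, y to its left, z up, the work surface at z = 0. Lengths are in m, angles in degrees, forces in N, time in s.
With the tool pointing down it reaches from about 0.325 to 0.75 m from the base axis. Payload 7.6 kg.
Tool frame: the origin (TCP) lies on the centre line of the jaws, within the pads' length; the fingertips stand 8 mm ahead of it and the grasp point (between the pads) lies 11 mm behind it; z points along the fingers, y is the line along which they close (so a half turn about z gives the same grasp; the last joint's range is limited). The gripper opens to 85 mm and grips with 20 to 120 N. Pads are 22 mm wide; open, the fingers measure 114 mm over their backs; the gripper's body (76 mm by 85 mm) begins 54 mm behind the grasp point. The pads swing forward as they close: fully open they stand 13 mm farther back than shut.
Start: joints at [64.211, 2.991, 80.254, -0, 96.75, -4.028], TCP at [0.195, 0.488, 0.239] pointing down, gripper open.
Joint ranges: [-166.34, 166.34], [-52.06, 124.39], [6.96, 135.62], [-60.46, 240.46], [14.63, 156.25], [-167.68, 167.68]. Speed limits (degrees/s): [147.25, 147.25, 172.46, 180, 180, 180].

INTERFACE

Orientations are given as [roll, pitch, yaw] about the fixed x, y, z axes, in that order (R = Rz(yaw) Ry(pitch) Rx(roll)).
In Python, from workcell import arm, capture, calibration gives the robot as it stands.
- The arm moves only by the tool jog_arm, never from a script. Its argument "series" is a list of rows, each a list of 5 numbers: the shift along the tool's x, y, z in m, then the turn about the tool's z in degrees, then the opening, from -1 (shut) to 1 (fully open). In form: [[x, y, z, spin, claw], ...]. A call has 1 to 20 rows; each row shifts and turns the commanded pose from where the row before left it, along the tool's axes as they then stand; what a row does not reach is not made up. A row lasts 1/12 s, in which the tool goes at most 41.7 mm and 7.16 degrees, less where a joint would pass 70% of its speed; a pose out of reach is approached as far as the arm can. A call with a gripper value outside its range is refused whole. The fingers move at their own pace and stop on an object; "newtons" is the grip in N (left out, the last holds). Time passes only in rows, so rows that do not move let the fingers close. It gives the time, the measured TCP pose, the force, the opening and the grip force at its end, in the units of the state.
- arm.read_state(): the state, without advancing time (a new reading comes with each control period).
- capture(name): name is "side" or "top"; returns the picture (480x640x3 uint8, red, green, blue); there is no depth.
- calibration(name): a dict with "vertical_fov" (degrees; the focal length in pixels is half the picture's height over the tangent of half this angle, whatever the lens; pixels are square), "cx", "cy" (the principal point, pixels), "cam_to_world" (4x4, takes a point from camera to world coordinates). Camera axes: x right, y down, z forward; pixel columns grow to the right and rows downward; lengths in m; the calibration is good to about 2 mm. A picture is of the moment at which its call begins. calibration takes no time and is no camera call.
- arm.sign_off(): hands the job in; it is judged then, once.
The state is a dict: "t": time; "joint_positions": joint angles; "qvel": joint speeds; "joint_efforts": joint torques, N m; "position": TCP position; "orientation": TCP orientation; "force": force on the tool from outside, world axes, zero at the start; "wrist_torque": the same for the moment, N m; "width": finger opening in m; "finger_force": force on a finger pad.
Only numpy, scipy, OpenCV 4.12 (cv2) and the standard library are available. Lean on these libraries where they do the work, as an engineer would, in place of code of your own. Each camera call takes 0.05 s, during which the arm holds its last target. There are 200 camera calls.

## Working session

There is one attempt and no reset: what is moved stays moved. The work goes in short steps, Python scripts to look and compute and a tool call to move; the robot and the scene stay as the last step left them, time stands still between calls to the robot, and variables do not carry over. Pictures are saved under pics/ and viewed, at most 14 in all, crops included, and the job is handed in when it is done.

Besides the shell and the picture viewer there is one more tool, called after "Call:" in YAML: its name, and indented under it one key for each argument. jog_arm: Moves the arm, as the interface text tells. Its arguments: {"type":"object","properties":{"series":{"type":"array"},"newtons":{"type":"number"}},"required":["series"]}

```bash
ls; mkdir -p pics; python3 - <<'E'
from workcell import arm,capture,calibration
import cv2,numpy as np
for n in("side","top"):
    cv2.imwrite(f"pics/{n}0.png",capture(n)[:,:,::-1]); c=calibration(n); print(n,c["vertical_fov"],c["cx"],c["cy"],np.round(c["cam_to_world"],4).tolist(),[k for k in c])
s=arm.read_state();print(s)
E
```

```text
pics
side 42.99779822826933 320.80041182438026 247.77982831003064 [[-0.9833, -0.0913, 0.1577, 0.2658], [-0.1809, 0.5924, -0.7851, 1.3148], [-0.0217, -0.8004, -0.599, 1.1523], [0.0, 0.0, 0.0, 1.0]] ['vertical_fov', 'cx', 'cy', 'cam_to_world']
top 56.83398363747629 314.3297090732628 243.4457076069075 [[-0.0076, -0.9987, 0.05, 0.4588], [-1.0, 0.0077, 0.0027, -0.07], [-0.0031, -0.0499, -0.9987, 1.2937], [0.0, 0.0, 0.0, 1.0]] ['vertical_fov', 'cx', 'cy', 'cam_to_world']
{'t': 0.1, 'joint_positions': array([ 6.42106218e+01,  3.02341004e+00,  8.03059762e+01,  1.20692400e-03,
        9.67498455e+01, -4.02973726e+00]), 'qvel': array([-0.05545766, -0.05469626, -0.19579833, -0.07751382, -0.01411788,
       -0.01023092]), 'joint_efforts': array([ 1.11322075e-03, -3.82580245e+01, -3.60985637e+01, -1.37502843e-04,
        4.74898683e-03, -6.62233992e-05]), 'position': array([0.19450399, 0.48736943, 0.23856927]), 'orientation': array([-1.79921048e+02, -6.76373780e-03,  1.58240495e+02]), 'force': array([0.34273908, 0.52578331, 1.03272989]), 'wrist_torque': array([0.01954147, 0.01890906, 0.02336999]), 'finger_force': 0.0, 'width': 0.08535151059682596}
```

View pics/top0.png

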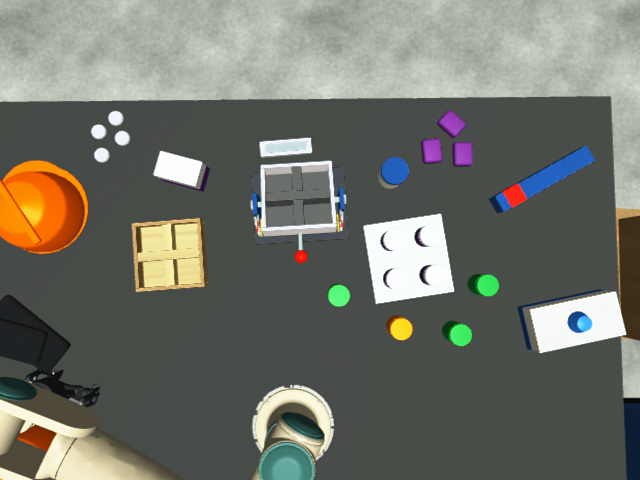

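View pics/side0.png

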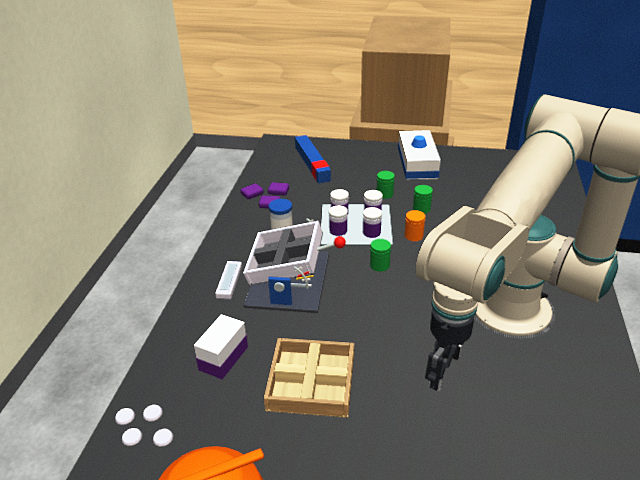

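Seen: the top view shows the crate (168,255), the cradle (297,200) with its red ball (301,257), and the mat (408,258) with four pots at about (391,240), (428,236), (394,278), (434,274). 
Candidates for a pot:
- The four white-lidded ones on the mat, in side view at (339,198), (373,198), (338,218), (372,221). These fit the description.
- Green cylinders in top view at (339,295), (485,285), (459,334): not meant.
- Orange cylinder at (400,328): not meant.
- Tub at (395,170): a bystander.

I choose the four on the mat and check them in one close crop.

```bash
python3 - <<'E'
import cv2,numpy as np
t=cv2.imread("pics/top0.png");s=cv2.imread("pics/side0.png")
a=cv2.resize(t[205:310,355:460],(400,400),interpolation=cv2.INTER_CUBIC)
b=cv2.resize(s[170:270,300:400],(400,400),interpolation=cv2.INTER_CUBIC)
cv2.imwrite("pics/crop0.png",np.hstack([a,b]))
print(t[258,372:445:6].tolist()); print(t[240,378:404:2].tolist()); print(s[195:240:3,340].tolist())
E
```

```text
[[253, 253, 251], [253, 253, 251], [253, 253, 250], [253, 253, 250], [253, 253, 250], [253, 253, 250], [252, 253, 249], [252, 253, 249], [252, 253, 249], [252, 253, 249], [252, 253, 248], [251, 253, 248], [251, 253, 247]]
[[254, 255, 252], [135, 123, 121], [76, 67, 72], [235, 242, 236], [254, 254, 253], [254, 254, 252], [254, 253, 252], [254, 253, 252], [254, 254, 252], [254, 253, 252], [254, 253, 252], [254, 253, 252], [254, 253, 252]]
[[248, 252, 253], [251, 255, 255], [174, 169, 180], [141, 133, 142], [250, 255, 255], [248, 252, 253], [249, 253, 253], [158, 175, 175], [158, 153, 161], [106, 74, 96], [81, 25, 63], [71, 18, 52], [75, 19, 57], [69, 12, 47], [31, 46, 255]]
```

View pics/crop0.png

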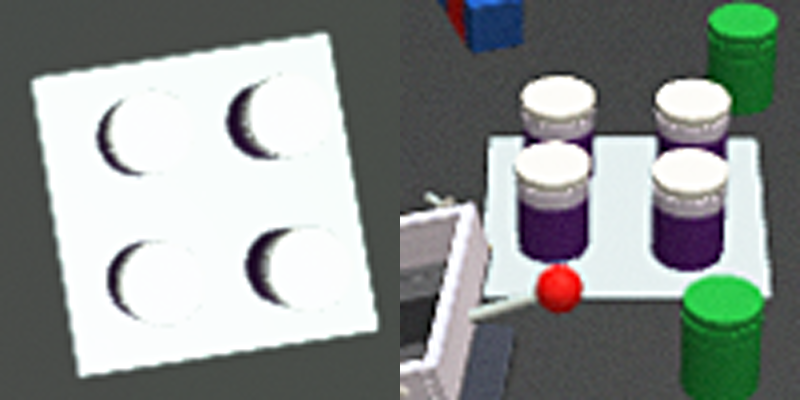

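The crop confirms four purple, white-lidded pots: top crop (145,132), (287,115), (163,282), (297,268). Nothing green or orange is on the mat.

```bash
cat > h.py <<'E'
import cv2,numpy as np
from workcell import arm,capture,calibration
C={}
def ray(n,uv):
    if n not in C:C[n]=calibration(n)
    c=C[n];f=240/np.tan(np.radians(c["vertical_fov"]/2));T=np.array(c["cam_to_world"])
    d=T[:3,:3]@np.array([(uv[0]-c["cx"])/f,(uv[1]-c["cy"])/f,1]);return T[:3,3],d/np.linalg.norm(d)
def plane(n,uv,z):
    o,d=ray(n,uv);return o+d*(z-o[2])/d[2]
def tri(a,b):  # top uv, side uv
    o1,d1=ray("top",a);o2,d2=ray("side",b)
    k=np.linalg.lstsq(np.c_[d1,-d2],o2-o1,rcond=None)[0]
    p,q=o1+k[0]*d1,o2+k[1]*d2
    return (p+q)/2,np.linalg.norm(p-q)
def blobs(m,box,amin=10):
    x0,y0,x1,y1=box;k=np.zeros_like(m);k[y0:y1,x0:x1]=m[y0:y1,x0:x1]
    n,l,s,c=cv2.connectedComponentsWithStats(k.astype(np.uint8))
    return [(c[i].round(2),s[i].tolist(),l==i) for i in range(1,n) if s[i][4]>=amin]
def red(im):
    h=cv2.cvtColor(im,cv2.COLOR_RGB2HSV);return ((h[...,0]<5)|(h[...,0]>175))&(h[...,1]>170)&(h[...,2]>120)
def blue(im):
    h=cv2.cvtColor(im,cv2.COLOR_RGB2HSV);return (h[...,0]>98)&(h[...,0]<122)&(h[...,1]>140)&(h[...,2]>60)
def wood(im):
    h=cv2.cvtColor(im,cv2.COLOR_RGB2HSV);return (h[...,0]>8)&(h[...,0]<30)&(h[...,1]>60)&(h[...,2]>90)
E
python3 - <<'E'
from h import *
t=cv2.imread("pics/top0.png")[...,::-1].copy();s=cv2.imread("pics/side0.png")[...,::-1].copy()
np.set_printoptions(precision=4,suppress=True)
rt=blobs(red(t),(280,235,330,280));rs=blobs(red(s),(325,225,355,260))
print("ball",[b[:2] for b in rt],[b[:2] for b in rs]);print(tri(rt[0][0],rs[0][0]))
print("blue",[b[:2] for b in blobs(blue(t),(240,160,360,240))],[b[:2] for b in blobs(blue(s),(240,230,330,310))])
for n,im,bx in(("top",t,(120,205,220,305)),("side",s,(255,330,365,425))):
    b=max(blobs(wood(im),bx),key=lambda q:q[1][4]);c=cv2.findContours(b[2].astype(np.uint8),cv2.RETR_EXTERNAL,2)[0][0]
    print("crate",n,b[:2],cv2.approxPolyDP(cv2.convexHull(c),5,True).reshape(-1,2).tolist(),cv2.minAreaRect(c))
# mat
g=t.min(2)>200
m=max(blobs(g,(355,205,460,310)),key=lambda q:q[1][4]);c=cv2.findContours(m[2].astype(np.uint8),0,2)[0][0];print("mat",cv2.minAreaRect(c))
# lids
for th in (240,246,249): print("side lids",th,[b[:2] for b in blobs(s.min(2)>=th,(320,180,395,245))])
print(s[215,320:395:2].tolist())
a=t.astype(int);print(a[228:256:2,393].tolist());print(a[240,380:415].tolist())
E
```

```text
ball [(array([300.66, 256.23]), [295, 250, 13, 13, 130])] [(array([339.38, 241.73]), [334, 236, 11, 12, 94])]
(array([ 0.4832, -0.0315,  0.152 ]), np.float64(8.115990779308945e-05))
blue [(array([341.11, 198.48]), [338, 187, 7, 24, 109]), (array([254.64, 203.21]), [252, 193, 6, 23, 107])] [(array([280.  , 291.03]), [269, 277, 23, 28, 481])]
crate top (array([168.67, 254.3 ]), [131, 217, 75, 75, 4672]) [[198, 217], [205, 285], [135, 291], [131, 224]] ((167.6735076904297, 254.255859375), (69.64042663574219, 70.79087829589844), 85.60128784179688)
crate side (array([310.1 , 377.46]), [264, 338, 91, 80, 6121]) [[277, 338], [354, 343], [347, 417], [265, 410]] ((308.4970397949219, 376.5382385253906), (86.05347442626953, 75.39266204833984), 4.39870548248291)
mat ((408.4807434082031, 258.1893310546875), (78.74299621582031, 79.03356170654297), 81.08507537841797)
side lids 240 [(array([339.02, 193.61]), [331, 189, 17, 10, 125]), (array([372.79, 194.12]), [364, 190, 18, 9, 129]), (array([337.55, 210.22]), [329, 206, 18, 10, 143]), (array([372.08, 211.94]), [363, 207, 19, 10, 140]), (array([361.0
[... 1336 characters left out ...]
4, 254], [252, 253, 254], [252, 253, 254], [252, 254, 254], [227, 234, 229], [251, 254, 253], [250, 253, 253]]
[[121, 123, 135], [34, 18, 42], [72, 67, 76], [163, 170, 160], [236, 242, 235], [254, 255, 255], [253, 254, 254], [252, 254, 254], [252, 254, 254], [252, 253, 254], [252, 253, 254], [252, 253, 254], [252, 253, 254], [252, 253, 254], [252, 254, 254], [252, 253, 254], [252, 253, 254], [252, 253, 254], [252, 253, 254], [252, 253, 254], [252, 253, 254], [252, 253, 254], [252, 253, 254], [252, 254, 254], [252, 253, 253], [251, 253, 253], [249, 253, 252], [249, 253, 252], [249, 253, 252], [249, 253, 252], [249, 253, 252], [249, 253, 252], [249, 253, 253], [252, 255, 255], [248, 255, 255]]
```

```bash
python3 - <<'E'
from h import *
np.set_printoptions(precision=4,suppress=True)
t=cv2.imread("pics/top0.png")[...,::-1].copy();s=cv2.imread("pics/side0.png")[...,::-1].copy()
for z in(.085,.104):
    A=plane("top",(341.11,198.48),z);B=plane("top",(254.64,203.21),z);d=B-A
    print("stand",(A+B)/2,np.linalg.norm(d),np.degrees(np.arctan2(-d[0],d[1])))
# crate
ct=np.array([[198,217],[205,285],[135,291],[131,224]],float)+.0
cs=[[347,417],[354,343],[277,338],[265,410]]
for z in (.046,):print("crate top corners",[plane("top",p,z)[:2] for p in ct],np.mean([plane("top",p,z) for p in ct],0))
print("crate side corners", [plane("side",p,.046)[:2] for p in cs],np.mean([plane("side",p,.046) for p in cs],0))
# lids top
m=((t[...,0]>=252)&(t[...,2]>=253)).astype(np.uint8)
m=cv2.morphologyEx(cv2.medianBlur(m,5),cv2.MORPH_OPEN,np.ones((7,7)))
side=[(339,193.6),(372.8,194.1),(337.7,210.2),(372.1,211.9)]
bs=[b for b in blobs(m>0,(365,215,450,300),100)];print([b[:2] for b in bs])
for b in bs:
    for q in side:
        p,e=tri(b[0],q)
        if e<.02:print(b[0],q,p,e,"plane80+4:",plane("top",b[0],.084)[:2],plane("side",q,.084)[:2])
print("edges")
for u0,v0 in((393,239.6),(430.3,235.2),(397.8,279),(433,275.3)):
    r=[]
    for k in range(16):pass
# tray rim
E
```

```text
stand [ 0.6365 -0.0225  0.085 ] 0.23745565452656442 2.6885021213930713
stand [ 0.6337 -0.0233  0.104 ] 0.23372308174735487 2.688502121393051
crate top corners [array([0.5986, 0.2616]), array([0.4068, 0.2409]), array([0.3915, 0.4374]), array([0.5802, 0.451 ])] [0.4943 0.3477 0.046 ]
crate side corners [array([0.3869, 0.4695]), array([0.4027, 0.2436]), array([0.5977, 0.2574]), array([0.5708, 0.4808])] [0.4895 0.3628 0.046 ]
[(array([430.46, 234.84]), [421, 226, 20, 19, 316]), (array([394.29, 239.15]), [385, 230, 19, 19, 311]), (array([435.93, 275.07]), [427, 266, 19, 19, 310]), (array([397.23, 279.05]), [388, 270, 20, 19, 324])]
[430.46 234.84] (339, 193.6) [ 0.5403 -0.383   0.088 ] 0.0003793914590231791 plane80+4: [ 0.5403 -0.3841] [ 0.5415 -0.3895]
[430.46 234.84] (337.7, 210.2) [ 0.5469 -0.4035  0.0085] 0.003068646792976954 plane80+4: [ 0.5403 -0.3841] [ 0.5298 -0.29  ]
[394.29 239.15] (339, 193.6) [ 0.5238 -0.2723  0.1574] 0.0025009863732590254 plane80+4: [ 0.5293 -0.2852] [ 0.5415 -0.3895]
[394.29 239.15] (337.7, 210.2) [ 0.529  -0.2846  0.0876] 0.00017446978746290338 plane80+4: [ 0.5293 -0.2852] [ 0.5298 -0.29  ]
[435.93 275.07] (372.8, 194.1) [ 0.4303 -0.3956  0.0884] 0.0009036649372507437 plane80+4: [ 0.4306 -0.3967] [ 0.4305 -0.4027]
[435.93 275.07] (372.1, 211.9) [ 0.4305 -0.4182  0.0036] 0.0035421434280556033 plane80+4: [ 0.4306 -0.3967] [ 0.4206 -0.2965]
[397.23 279.05] (372.8, 194.1) [ 0.4208 -0.2775  0.1616] 0.004585214793109866 plane80+4: [ 0.4206 -0.2914] [ 0.4305 -0.4027]
[397.23 279.05] (372.1, 211.9) [ 0.4204 -0.2907  0.0877] 0.0007052719464759915 plane80+4: [ 0.4206 -0.2914] [ 0.4206 -0.2965]
edges
```

```bash
python3 - <<'E'
import cv2,numpy as np
t=cv2.imread("pics/top0.png");s=cv2.imread("pics/side0.png")
a=cv2.resize(t[210:300,123:213],(400,400),interpolation=cv2.INTER_CUBIC)
b=cv2.resize(s[330:425,260:360],(400,400),interpolation=cv2.INTER_CUBIC)
cv2.imwrite("pics/crop1.png",np.hstack([a,b]))
E
```

```text
(no output)
```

View pics/crop1.png

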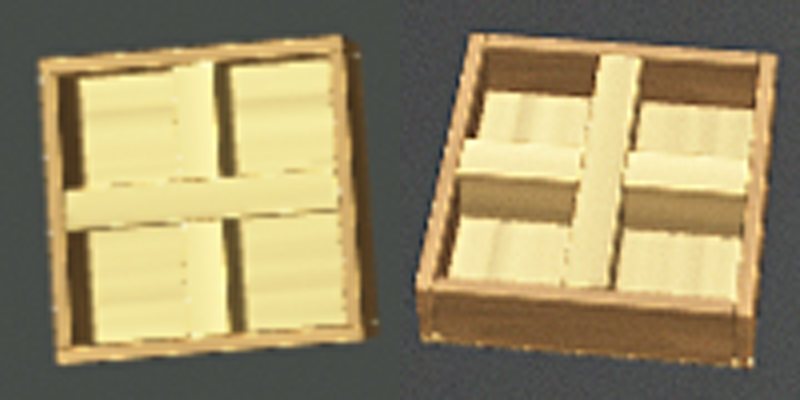

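The crop shows the rim corners at top-crop (40,62), (343,38), (363,338), (58,362), and at side-crop (70,35), (375,55), (351,306), (18,283), with four empty cells.

```bash
python3 - <<'E'
from h import *
np.set_printoptions(precision=4,suppress=True)
ct=[((x+.5)/4.444-.5+123,(y+.5)/4.444-.5+210) for x,y in((40,62),(343,38),(363,338),(58,362))]
cs=[((x+.5)/4-.5+260,(y+.5)/4.21-.5+330) for x,y in((18,283),(70,35),(375,55),(351,306))]
# top TL=+x+y ; side: columns grow to -x, near= +y
T={"+x+y":ct[0],"+x-y":ct[1],"-x-y":ct[2],"-x+y":ct[3]}
S={"+x+y":cs[0],"+x-y":cs[1],"-x-y":cs[2],"-x+y":cs[3]}
P=[]
for k in T:
    p,e=tri(T[k],S[k]);P.append(plane("top",T[k],.046));print(k,p,e,"plane",P[-1][:2],plane("side",S[k],.046)[:2])
P=np.array(P);print("centre",P.mean(0));d=P[0]+P[3]-P[1]-P[2];print("yaw y-axis",np.degrees(np.arctan2(-d[0],d[1])),np.linalg.norm(d)/2)
d=P[0]+P[1]-P[2]-P[3];print("yaw x",np.degrees(np.arctan2(d[1],d[0])),np.linalg.norm(d)/2)
E
```

```text
+x+y [0.5811 0.4479 0.0495] 8.651435242512931e-05 plane [0.5814 0.4493] [0.5822 0.4451]
+x-y [0.5964 0.2568 0.0457] 0.002223262896361646 plane [0.5952 0.2565] [0.5974 0.2572]
-x-y [0.4047 0.2428 0.0461] 0.0005473412319789886 plane [0.405  0.2429] [0.4044 0.2427]
-x+y [0.3915 0.4334 0.0511] 0.00018770442055035506 plane [0.3913 0.4355] [0.392  0.4293]
centre [0.4932 0.3461 0.046 ]
yaw y-axis 4.075351714797972 0.19316854822355442
yaw x 4.132809769885037 0.19069705146155205
```

```bash
cat >> h.py <<'E'
def go(target,yaw=None):
    s=arm.read_state();p=np.array(s["position"]);y=s["orientation"][2]
    if yaw is not None: sp=-((yaw-y+180)%360-180)
    else: sp=0
    a=np.radians(y);d=np.array(target)-p
    print("t%.1f"%s["t"],"pos",np.round(p,4),"rpy",np.round(s["orientation"],1),"w %.4f"%s["width"],"F",np.round(s["force"],1))
    print("tool delta",np.round([d[0]*np.cos(a)+d[1]*np.sin(a),d[0]*np.sin(a)-d[1]*np.cos(a),-d[2]],4),"spin %.1f"%sp)
E
ls
```

```text
h.py
pics
```

Call:
jog_arm:
  series:
    - [0, 0, 0, -6.2, 1]
    - [0, 0, 0, -6.2, 1]
    - [0, 0, 0, -6.2, 1]
    - [0, 0, 0, -6.2, 1]
    - [0, 0, 0, 0, 1]
  newtons: 40

```text
t: 0.52
position: [0.1946, 0.4874, 0.2389]
orientation: [-180.0, -0.0, -176.7]
force: [-0.4, -0.3, 0.0]
width: 0.0852
finger_force: 0.0
```

Call:
jog_arm:
  series:
    - [-0.008, -0.0165, 0, 0, 1]
    - [-0.016, -0.033, 0, 0, 1]
    - [-0.016, -0.033, 0, 0, 1]
    - [-0.016, -0.033, 0, 0, 1]
    - [-0.016, -0.033, 0, 0, 1]
    - [-0.016, -0.033, 0, 0, 1]
    - [-0.016, -0.033, 0, 0, 1]
    - [-0.016, -0.033, 0, 0, 1]
    - [-0.016, -0.033, 0, 0, 1]
    - [-0.016, -0.033, 0, 0, 1]
    - [-0.016, -0.033, 0, 0, 1]
    - [-0.016, -0.033, 0, 0, 1]
    - [-0.016, -0.033, 0, 0, 1]
    - [-0.016, -0.033, 0, 0, 1]
    - [-0.016, -0.033, 0, 0, 1]
    - [-0.016, -0.033, 0, 0, 1]
    - [-0.008, -0.0165, 0, 0, 1]
    - [0, 0, 0, 0, 1]

```text
t: 2.02
position: [0.4791, -0.0292, 0.2384]
orientation: [-180.0, -0.1, -177.4]
force: [0.8, -0.0, 0.2]
width: 0.0854
finger_force: 0.0
```

```bash
python3 - <<'E'
from h import *
go((.4832,-.0315,.141),183)
E
```

```text
t2.0 pos [ 0.4791 -0.0292  0.2384] rpy [-1.800e+02 -1.000e-01 -1.774e+02] w 0.0854 F [ 0.8 -0.   0.2]
tool delta [-0.004  -0.0025  0.0974] spin -0.4
```

Call:
jog_arm:
  series:
    - [-0.004, -0.0025, 0.017, -0.4, 1]
    - [0, 0, 0.02, 0, 1]
    - [0, 0, 0.02, 0, 1]
    - [0, 0, 0.02, 0, 1]
    - [0, 0, 0.02, 0, 1]
    - [0, 0, 0, 0, -1]
    - [0, 0, 0, 0, -1]
    - [0, 0, 0, 0, -1]
    - [0, 0, 0, 0, -1]
    - [0, 0, 0, 0, -1]
    - [0, 0, 0, 0, -1]
    - [0, 0, 0, 0, -1]
  newtons: 40

```text
t: 3.02
position: [0.4832, -0.0309, 0.1445]
orientation: [-179.7, 0.2, -176.7]
force: [-1.2, -10.7, 2.7]
width: 0.0317
finger_force: 39.3
```

Call:
jog_arm:
  series:
    - [0.0034, -0.001, 0.008, 0, -1]
    - [0.0033, 0, 0.008, 0, -1]
    - [0.0026, 0, 0.0083, 0, -1]
    - [0.0024, 0, 0.0083, 0, -1]
    - [0.0018, 0, 0.0085, 0, -1]
    - [0.0014, 0, 0.0085, 0, -1]
    - [0, 0, 0.002, 0, -1]
    - [0, 0, 0, 0, -1]

```text
t: 3.68
position: [0.4695, -0.0317, 0.0952]
orientation: [-179.8, 0.3, -176.6]
force: [-7.4, -5.5, 18.1]
width: 0.0316
finger_force: 42.9
```

```bash
python3 - <<'E'
from h import *
go((.4685,-.0318,.091),183)
t=capture("top");cv2.imwrite("pics/top1.png",cv2.resize(t[140:300,220:460],(780,520),interpolation=cv2.INTER_CUBIC)[...,::-1])
E
```

```text
t3.7 pos [ 0.4695 -0.0317  0.0952] rpy [-179.8    0.3 -176.6] w 0.0316 F [-7.4 -5.5 18.1]
tool delta [ 0.001  -0.      0.0042] spin 0.4
```

View pics/top1.png

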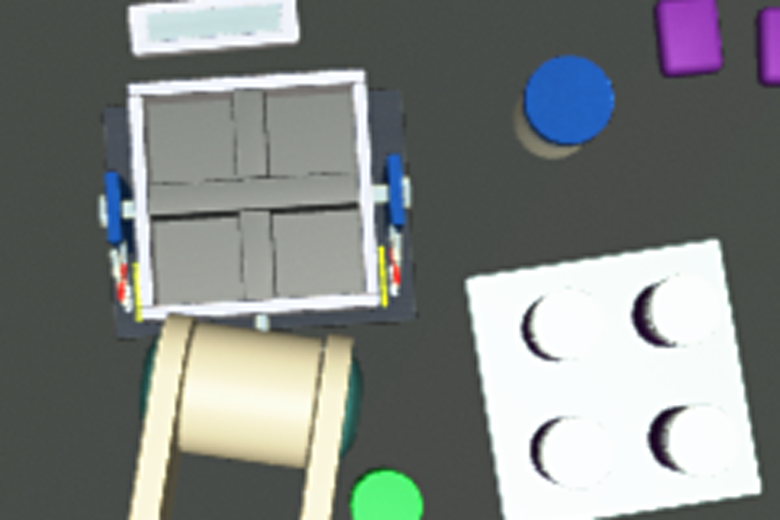

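The view shows the tray level with four empty cells, its rim corners at crop (128,85), (367,70), (388,303), (137,322). The pots have not moved. I'll let go of the ball and rise.

Call:
jog_arm:
  series:
    - [0, 0, -0.002, 0, 1]
    - [0, 0, 0, 0, 1]
    - [0, 0, 0, 0, 1]
    - [0, 0, 0, 0, 1]
    - [0, 0, -0.02, 0, 1]
    - [0, 0, -0.03, 0, 1]
    - [0, 0, -0.03, 0, 1]
    - [0, 0, -0.03, 0, 1]
    - [0, 0, -0.03, 0, 1]

```text
t: 4.48
position: [0.4673, -0.0301, 0.2338]
orientation: [180.0, -0.0, -176.6]
force: [0.4, 0.4, 0.2]
width: 0.0854
finger_force: 0.0
```

```bash
python3 - <<'E'
from h import *
np.set_printoptions(precision=4,suppress=True)
P=np.array([plane("top",((x+.5)/3.25-.5+220,(y+.5)/3.25-.5+140),.126) for x,y in((128,85),(367,70),(388,303),(137,322))])
print(P,P.mean(0));d=P[0]+P[3]-P[1]-P[2];print(np.degrees(np.arctan2(-d[0],d[1])));d=P[0]+P[1]-P[2]-P[3];print(np.degrees(np.arctan2(d[1],d[0])),np.linalg.norm(d)/2)
ct=np.array([.6335,-.0233]);a=np.radians(2.9);R=np.array([[np.cos(a),-np.sin(a)],[np.sin(a),np.cos(a)]])
for s in((1,1),(1,-1),(-1,1),(-1,-1)):print("traycell",s,ct+R@(np.array(s)*.05))
t=capture("top");s=capture("side")
rt=blobs(red(t),(280,235,330,285));rs=blobs(red(s),(325,225,375,280));print([b[:2] for b in rt],[b[:2] for b in rs])
print(tri(rt[0][0],rs[0][0])) if rt and rs else 0
go((.4206,-.2914,.2),183)
E
```

```text
[[ 0.7251  0.0786  0.126 ]
 [ 0.7359 -0.1171  0.126 ]
 [ 0.5446 -0.1323  0.126 ]
 [ 0.5307  0.0716  0.126 ]] [ 0.6341 -0.0248  0.126 ]
3.528922094069195
3.3002832736703063 0.1931759174754165
traycell (1, 1) [0.6809 0.0292]
traycell (1, -1) [ 0.686  -0.0707]
traycell (-1, 1) [0.581  0.0241]
traycell (-1, -1) [ 0.5861 -0.0758]
[] [(array([344.07, 255.05]), [339, 250, 11, 11, 104])]
t4.6 pos [ 0.4694 -0.0304  0.2382] rpy [-179.9    0.5 -176.6] w 0.0853 F [-0.1 -0.8  1. ]
tool delta [ 0.0644 -0.2576  0.0382] spin 0.4
```

Call:
jog_arm:
  series:
    - [0.004, -0.016, 0, 0, 1]
    - [0.008, -0.032, 0, 0, 1]
    - [0.008, -0.032, 0, 0, 1]
    - [0.008, -0.032, 0, 0, 1]
    - [0.008, -0.032, 0, 0, 1]
    - [0.008, -0.032, 0, 0, 1]
    - [0.008, -0.032, 0, 0, 1]
    - [0.008, -0.032, 0, 0, 1]
    - [0.004, -0.018, 0, 0, 1]
    - [0, 0, 0, 0, 1]

```text
t: 5.42
position: [0.4179, -0.2943, 0.231]
orientation: [179.9, -0.1, -176.8]
force: [-0.9, 0.0, -0.1]
width: 0.0854
finger_force: 0.0
```

```bash
python3 - <<'E'
from h import *
go((.4206,-.2914,.059),183.3)
E
```

```text
t5.4 pos [ 0.4179 -0.2943  0.231 ] rpy [ 1.799e+02 -1.000e-01 -1.768e+02] w 0.0854 F [-0.9  0.  -0.1]
tool delta [-0.0028  0.0028  0.172 ] spin -0.1
```

Call:
jog_arm:
  series:
    - [-0.0028, 0.0028, 0.022, 0, 1]
    - [0, 0, 0.03, 0, 1]
    - [0, 0, 0.03, 0, 1]
    - [0, 0, 0.03, 0, 1]
    - [0, 0, 0.03, 0, 1]
    - [0, 0, 0.02, 0, 1]
    - [0, 0, 0.01, 0, 1]
    - [0, 0, 0, 0, -1]
    - [0, 0, 0, 0, -1]
    - [0, 0, 0, 0, -1]
    - [0, 0, 0, 0, -1]
    - [0, 0, 0, 0, -1]
    - [0, 0, 0, 0, -1]
  newtons: 40

```text
t: 6.5
position: [0.4226, -0.2891, 0.0623]
orientation: [-179.9, 0.1, -176.6]
force: [0.8, -0.0, 5.6]
width: 0.0587
finger_force: 44.0
```

```bash
python3 - <<'E'
from h import *
go((.6810,.0286,.25),183.3)
E
```

```text
t6.5 pos [ 0.4226 -0.2891  0.0623] rpy [-1.799e+02  1.000e-01 -1.766e+02] w 0.0587 F [ 0.8 -0.   5.6]
tool delta [-0.277   0.3016 -0.1877] spin 0.1
```

Call:
jog_arm:
  series:
    - [0, 0, -0.01, 0, -1]
    - [0, 0, -0.03, 0, -1]
    - [0, 0, -0.03, 0, -1]
    - [0, 0, -0.03, 0, -1]
    - [0, 0, -0.03, 0, -1]
    - [-0.01, 0.011, -0.03, 0, -1]
    - [-0.02, 0.0215, -0.02, 0, -1]
    - [-0.02, 0.0215, -0.01, 0, -1]
    - [-0.02, 0.0215, 0, 0, -1]
    - [-0.02, 0.0215, 0, 0, -1]
    - [-0.02, 0.0215, 0, 0, -1]
    - [-0.02, 0.0215, 0, 0, -1]
    - [-0.02, 0.0215, 0, 0, -1]
    - [-0.02, 0.0215, 0, 0, -1]
    - [-0.02, 0.0215, 0, 0, -1]
    - [-0.02, 0.0215, 0, 0, -1]
    - [-0.02, 0.0215, 0, 0, -1]
    - [-0.02, 0.0215, 0, 0, -1]
    - [-0.02, 0.0215, 0, 0, -1]
    - [-0.014, 0.015, 0, 0, -1]
  newtons: 60

```text
t: 8.17
position: [0.6875, 0.0356, 0.2502]
orientation: [180.0, -0.1, -176.5]
force: [-0.8, 1.6, -2.1]
width: 0.0581
finger_force: 65.1
```

```bash
python3 - <<'E'
from h import *
for i in range(1):go((.6810,.0286,.141),183.3)
E
```

```text
t8.2 pos [0.6875 0.0356 0.2502] rpy [ 1.800e+02 -1.000e-01 -1.765e+02] w 0.0581 F [-0.8  1.6 -2.1]
tool delta [ 0.0069 -0.0066  0.1092] spin 0.2
```

Call:
jog_arm:
  series:
    - [0.0069, -0.0066, 0, 0, -1]
    - [0, 0, 0.02, 0, -1]
    - [0, 0, 0.02, 0, -1]
    - [0, 0, 0, 0, -1]
    - [0, 0, 0, 0, -1]

```text
t: 8.58
position: [0.6796, 0.0263, 0.2094]
orientation: [180.0, -0.2, -176.6]
force: [-0.1, -0.0, -1.4]
width: 0.0581
finger_force: 65.2
```

```bash
python3 - <<'E'
from h import *
go((.6810,.0286,.143),183.3)
s=capture("side");t=capture("top")
a=cv2.resize(t[140:260,230:370],(400,343),interpolation=cv2.INTER_CUBIC);b=cv2.resize(s[180:300,230:370],(400,343),interpolation=cv2.INTER_CUBIC)
cv2.imwrite("pics/p1.png",np.hstack([a,b])[...,::-1])
E
```

```text
t8.6 pos [0.6796 0.0263 0.2094] rpy [ 180.    -0.2 -176.6] w 0.0581 F [-0.1 -0.  -1.4]
tool delta [-0.0015  0.0022  0.0664] spin 0.1
```

View pics/p1.png

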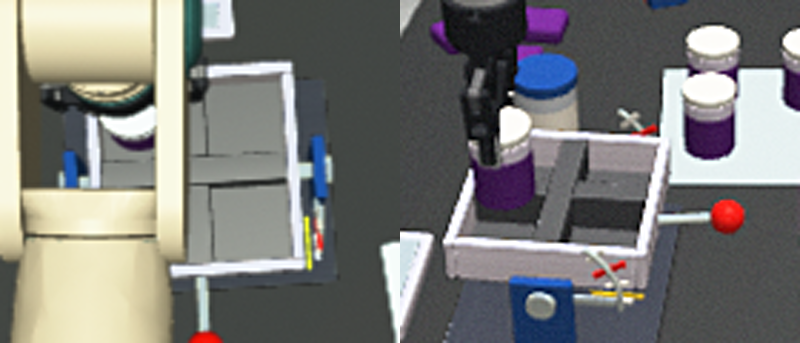

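The picture shows the gripped pot (crop 505,165) upright above the +x+y cell, clear of the walls. I'll lower it.

Call:
jog_arm:
  series:
    - [-0.0012, 0.002, 0.016, 0, -1]
    - [0, 0, 0.02, 0, -1]
    - [0, 0, 0.015, 0, -1]
    - [0, 0, 0.01, 0, -1]
    - [0, 0, 0.004, 0, -1]
    - [0, 0, 0, 0, -1]

```text
t: 9.18
position: [0.6815, 0.0284, 0.1457]
orientation: [180.0, -0.0, -176.6]
force: [0.0, -0.3, -1.8]
width: 0.0584
finger_force: 65.2
```

Call:
jog_arm:
  series:
    - [0, 0, 0.0015, 0, -1]
    - [0, 0, 0.0015, 0, -1]
    - [0, 0, 0, 0, -1]

```text
t: 9.43
position: [0.6822, 0.0284, 0.1444]
orientation: [-180.0, 0.2, -176.6]
force: [1.2, 1.0, 0.5]
width: 0.0586
finger_force: 65.3
```

Call:
jog_arm:
  series:
    - [0, 0, 0.001, 0, -1]
    - [0, 0, 0, 0, 0.7]
    - [0, 0, 0, 0, 0.7]
    - [0, 0, 0, 0, 0.7]
    - [0, 0, 0, 0, 0.7]
    - [0, 0, -0.015, 0, 0.7]
    - [0, 0, -0.03, 0, 0.7]
    - [0, 0, -0.03, 0, 1]
    - [0, 0, -0.03, 0, 1]
    - [0.008, -0.015, 0, 0, 1]
    - [0.015, -0.03, 0, 0, 1]
    - [0.015, -0.03, 0, 0, 1]
    - [0.015, -0.03, 0, 0, 1]
    - [0.015, -0.03, 0, 0, 1]
    - [0.015, -0.03, 0, 0, 1]
    - [0.015, -0.03, 0, 0, 1]
    - [0, 0, 0, 0, 1]

```text
t: 10.85
position: [0.5933, -0.1773, 0.2468]
orientation: [-179.9, -0.0, -176.9]
force: [0.4, -0.5, 1.6]
width: 0.0854
finger_force: 0.0
```

```bash
cat >> h.py <<'E'
def lids(t,box=(340,180,480,330),z=.084):
    m=((t[...,0]>=252)&(t[...,2]>=253)).astype(np.uint8)
    m=cv2.morphologyEx(cv2.medianBlur(m,5),cv2.MORPH_OPEN,np.ones((7,7)))
    for b in blobs(m>0,box,100): print("lid",b[0],b[1],plane("top",b[0],z)[:2].round(4))
E
python3 - <<'E'
from h import *
t=capture("top");lids(t)
go((.529,-.285,.06),183.3)
E
```

```text
t10.9 pos [ 0.5943 -0.1748  0.2468] rpy [-180.    -0.  -176.8] w 0.0851 F [-0.7  0.5  0.1]
tool delta [ 0.0713 -0.1064  0.1868] spin -0.1
```

```bash
python3 - <<'E'
from h import *
t=capture("top");s=capture("side")
print([(b[0],b[1],plane("side",b[0],.084)[:2].round(4)) for b in blobs(s.min(2)>=244,(310,170,410,250),40)])
a=cv2.resize(t[170:320,330:480],(390,390));b=cv2.resize(s[170:270,300:400],(390,390))
cv2.imwrite("pics/p2.png",np.hstack([a,b])[...,::-1])
E
```

```text
[(array([339.02, 193.57]), [331, 189, 17, 10, 126], array([ 0.5414, -0.3896])), (array([372.82, 194.08]), [364, 190, 18, 9, 130], array([ 0.4304, -0.4028])), (array([337.65, 210.2 ]), [329, 206, 18, 10, 143], array([ 0.53  , -0.2899])), (array([319.21, 236.5 ]), [310, 228, 14, 22, 78], array([ 0.5619, -0.1401])), (array([352.35, 242.5 ]), [329, 238, 47, 6, 48], array([ 0.4594, -0.1251]))]
```

View pics/p2.png

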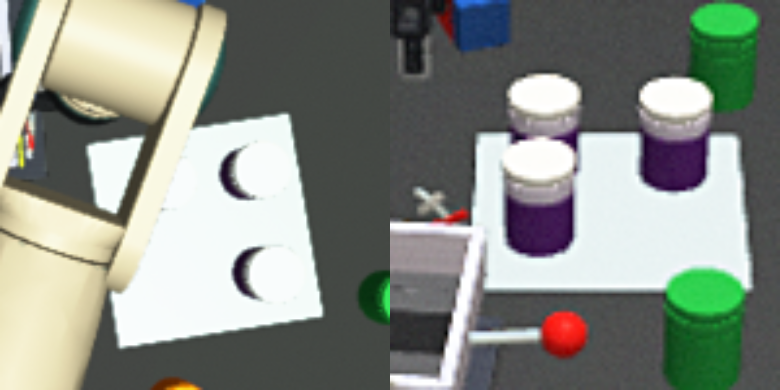

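The picture shows three pots still in place, side pixels (339,194), (373,194), (338,210), so I'll take the one at (338,210).

Call:
jog_arm:
  series:
    - [0.009, -0.013, 0, 0, 1]
    - [0.018, -0.0265, 0, 0, 1]
    - [0.018, -0.0265, 0, 0, 1]
    - [0.018, -0.0265, 0.02, 0, 1]
    - [0.008, -0.014, 0.02, 0, 1]
    - [0, 0, 0.03, 0, 1]
    - [0, 0, 0.03, 0, 1]
    - [0, 0, 0, 0, 1]

```text
t: 11.67
position: [0.5289, -0.2801, 0.1394]
orientation: [179.6, -0.5, -176.5]
force: [-1.2, -0.0, -1.1]
width: 0.085
finger_force: 0.0
```

```bash
python3 - <<'E'
from h import *
go((.529,-.285,.059),183.3)
E
```

```text
t11.7 pos [ 0.5289 -0.2801  0.1394] rpy [ 179.6   -0.5 -176.5] w 0.0850 F [-1.2 -0.  -1.1]
tool delta [ 0.0002 -0.0049  0.0804] spin 0.2
```

Descend, grip, and lift.

Call:
jog_arm:
  series:
    - [0, -0.004, 0.02, 0, 1]
    - [0, 0, 0.03, 0, 1]
    - [0, 0, 0.02, 0, 1]
    - [0, 0, 0.01, 0, 1]
    - [0, 0, 0, 0, 1]
    - [0, 0, 0, 0, -1]
    - [0, 0, 0, 0, -1]
    - [0, 0, 0, 0, -1]
    - [0, 0, 0, 0, -1]
    - [0, 0, 0, 0, -1]
    - [0, 0, 0, 0, -1]
    - [0, 0, -0.01, 0, -1]
    - [0, 0, -0.03, 0, -1]
    - [0, 0, -0.03, 0, -1]
    - [0, 0, -0.03, 0, -1]
    - [0, 0, -0.03, 0, -1]
    - [0, 0, -0.03, 0, -1]
    - [0, 0, -0.03, 0, -1]
    - [0, 0, 0, 0, -1]

```text
t: 13.25
position: [0.5325, -0.2876, 0.2659]
orientation: [-179.6, 0.6, -176.6]
force: [-0.0, -0.1, -0.7]
width: 0.0583
finger_force: 64.9
```

```bash
python3 - <<'E'
from h import *
go((.5812,.0232,.25),183.3)
E
```

```text
t13.2 pos [ 0.5325 -0.2876  0.2659] rpy [-179.6    0.6 -176.6] w 0.0583 F [-0.  -0.1 -0.7]
tool delta [-0.0673  0.3073  0.0159] spin 0.1
```

Call:
jog_arm:
  series:
    - [-0.003, 0.014, 0, 0, -1]
    - [-0.006, 0.028, 0, 0, -1]
    - [-0.006, 0.028, 0, 0, -1]
    - [-0.006, 0.028, 0, 0, -1]
    - [-0.006, 0.028, 0, 0, -1]
    - [-0.006, 0.028, 0, 0, -1]
    - [-0.006, 0.028, 0, 0, -1]
    - [-0.006, 0.028, 0, 0, -1]
    - [-0.006, 0.028, 0, 0, -1]
    - [-0.006, 0.028, 0, 0, -1]
    - [-0.006, 0.028, 0, 0, -1]
    - [-0.004, 0.014, 0, 0, -1]
    - [0, 0, 0, 0, -1]

```text
t: 14.33
position: [0.5792, 0.028, 0.2556]
orientation: [179.9, -0.1, -176.3]
force: [-0.2, -0.1, -2.8]
width: 0.0579
finger_force: 65.0
```

```bash
python3 - <<'E'
from h import *
for i in range(3):
    go((.5812,.0232,.145),183.3);s=capture("side")
cv2.imwrite("pics/x.png",s[...,::-1])
go((.5812,.0232,.145),183.3)
E
```

```text
t14.3 pos [0.5792 0.028  0.2556] rpy [ 1.799e+02 -1.000e-01 -1.763e+02] w 0.0579 F [-0.2 -0.1 -2.8]
tool delta [-0.0017 -0.0049  0.1106] spin 0.4
t14.4 pos [0.5792 0.0261 0.2558] rpy [ 1.800e+02 -1.000e-01 -1.764e+02] w 0.0580 F [-0.   0.7 -2.8]
tool delta [-0.0018 -0.0031  0.1108] spin 0.3
t14.4 pos [0.5792 0.0249 0.2559] rpy [-1.800e+02 -1.000e-01 -1.765e+02] w 0.0578 F [ 0.3 -0.2 -2.5]
tool delta [-0.0019 -0.0018  0.1109] spin 0.2
t14.5 pos [0.5793 0.0242 0.2562] rpy [-1.800e+02 -1.000e-01 -1.766e+02] w 0.0580 F [ 0.4 -0.7 -1.9]
tool delta [-0.0019 -0.0011  0.1112] spin 0.1
```

Call:
jog_arm:
  series:
    - [-0.0019, -0.001, 0.02, 0, -1]
    - [0, 0, 0.025, 0, -1]
    - [0, 0, 0.025, 0, -1]
    - [0, 0, 0.02, 0, -1]
    - [0, 0, 0.01, 0, -1]
    - [0, 0, 0.004, 0, -1]
    - [0, 0, 0.002, 0, -1]
    - [0, 0, 0, 0, -1]
    - [0, 0, 0, 0, -1]

```text
t: 15.23
position: [0.5821, 0.0232, 0.1519]
orientation: [-180.0, 0.1, -176.6]
force: [-0.0, -1.8, 0.2]
width: 0.0581
finger_force: 64.9
```

Call:
jog_arm:
  series:
    - [0, 0, 0.001, 0, -1]
    - [0, 0, 0, 0, 0.7]
    - [0, 0, 0, 0, 0.7]
    - [0, 0, 0, 0, 0.7]
    - [0, 0, 0, 0, 0.7]
    - [0, 0, -0.015, 0, 0.7]
    - [0, 0, -0.03, 0, 0.7]
    - [0, 0, -0.03, 0, 1]
    - [0, 0, -0.02, 0, 1]
    - [0.003, -0.02, 0, 0, 1]
    - [0.006, -0.036, 0, 0, 1]
    - [0.006, -0.036, 0, 0, 1]
    - [0.006, -0.036, 0, 0, 1]
    - [0.006, -0.036, 0, 0, 1]
    - [0.006, -0.036, 0, 0, 1]
    - [0.006, -0.036, 0, 0, 1]
    - [0, 0, 0, 0, 1]
    - [0, 0, 0, 0, 1]

```text
t: 16.73
position: [0.5563, -0.2157, 0.2442]
orientation: [180.0, -0.0, -176.7]
force: [0.0, -0.4, 0.2]
width: 0.0854
finger_force: 0.0
```

```bash
cat >> h.py <<'E'
def look():
    s=capture("side")
    for b in blobs(s.min(2)>=244,(150,120,420,440),40):
        if 12<b[1][2]<30 and b[1][3]<16:print("side",b[0],b[1][2:],plane("side",b[0],.084)[:2].round(4),"z.166",plane("side",b[0],.166)[:2].round(4))
E
python3 - <<'E'
from h import *
look();go((.5403,-.3841,.062),183.3)
E
```

```text
side [339.01 193.54] [17, 10, 125] [ 0.5415 -0.3898] z.166 [ 0.5203 -0.259 ]
side [372.82 194.08] [18, 9, 130] [ 0.4304 -0.4028] z.166 [ 0.4178 -0.271 ]
side [301.05 245.77] [21, 13, 213] [ 0.6062 -0.0861] z.166 [0.5801 0.0215]
side [162.43 434.48] [17, 11, 145] [0.7565 0.6059] z.166 [0.7188 0.6603]
t16.8 pos [ 0.5566 -0.2143  0.2444] rpy [ 180.    -0.  -176.6] w 0.0852 F [ 0.3  0.6 -0.4]
tool delta [ 0.0263 -0.1685  0.1824] spin 0.1
```

Call:
jog_arm:
  series:
    - [0.003, -0.0185, 0, 0, 1]
    - [0.0055, -0.0355, 0, 0, 1]
    - [0.0055, -0.0355, 0, 0, 1]
    - [0.0055, -0.0355, 0, 0, 1]
    - [0.005, -0.0325, 0.02, 0, 1]
    - [0.002, -0.011, 0.03, 0, 1]
    - [0, 0, 0.03, 0, 1]
    - [0, 0, 0, 0, 1]
    - [0, 0, 0, 0, 1]
    - [0, 0, 0, 0, 1]

```text
t: 17.62
position: [0.5417, -0.3829, 0.1672]
orientation: [-179.9, 0.1, -176.5]
force: [0.7, 0.3, 1.1]
width: 0.0856
finger_force: 0.0
```

```bash
python3 - <<'E'
from h import *
go((.5403,-.3841,.061),183.3)
E
```

```text
t17.6 pos [ 0.5417 -0.3829  0.1672] rpy [-1.799e+02  1.000e-01 -1.765e+02] w 0.0856 F [0.7 0.3 1.1]
tool delta [ 0.0015 -0.0011  0.1062] spin 0.2
```

Call:
jog_arm:
  series:
    - [0.001, -0.001, 0.025, 0, 1]
    - [0, 0, 0.03, 0, 1]
    - [0, 0, 0.03, 0, 1]
    - [0, 0, 0.015, 0, 1]
    - [0, 0, 0.005, 0, 1]
    - [0, 0, 0, 0, -1]
    - [0, 0, 0, 0, -1]
    - [0, 0, 0, 0, -1]
    - [0, 0, 0, 0, -1]
    - [0, 0, 0, 0, -1]
    - [0, 0, 0, 0, -1]
    - [0, 0, -0.01, 0, -1]
    - [0, 0, -0.03, 0, -1]
    - [0, 0, -0.03, 0, -1]
    - [0, 0, -0.03, 0, -1]
    - [0, 0, -0.03, 0, -1]
    - [0, 0, -0.03, 0, -1]
    - [0, 0, -0.03, 0, -1]
    - [0, 0, 0, 0, -1]
    - [0, 0, 0, 0, -1]

```text
t: 19.28
position: [0.5399, -0.3853, 0.2528]
orientation: [-179.8, 0.2, -176.6]
force: [-0.1, 0.1, -3.1]
width: 0.0582
finger_force: 65.2
```

```bash
python3 - <<'E'
from h import *
go((.6864,-.0712,.25),183.3)
E
```

```text
t19.3 pos [ 0.5399 -0.3853  0.2528] rpy [-179.8    0.2 -176.6] w 0.0582 F [-0.1  0.1 -3.1]
tool delta [-0.1651  0.3048  0.0028] spin 0.1
```

Call:
jog_arm:
  series:
    - [-0.0075, 0.014, 0, 0, -1]
    - [-0.015, 0.0277, 0, 0, -1]
    - [-0.015, 0.0277, 0, 0, -1]
    - [-0.015, 0.0277, 0, 0, -1]
    - [-0.015, 0.0277, 0, 0, -1]
    - [-0.015, 0.0277, 0, 0, -1]
    - [-0.015, 0.0277, 0, 0, -1]
    - [-0.015, 0.0277, 0, 0, -1]
    - [-0.015, 0.0277, 0, 0, -1]
    - [-0.015, 0.0277, 0, 0, -1]
    - [-0.015, 0.0277, 0, 0, -1]
    - [-0.0075, 0.014, 0, 0, -1]
    - [0, 0, 0.02, 0, -1]
    - [0, 0, 0.02, 0, -1]
    - [0, 0, 0, 0, -1]
    - [0, 0, 0, 0, -1]
    - [0, 0, 0, 0, -1]

```text
t: 20.7
position: [0.6858, -0.0708, 0.2102]
orientation: [180.0, 0.0, -176.6]
force: [0.2, 0.7, -2.1]
width: 0.0585
finger_force: 65.2
```

```bash
python3 - <<'E'
from h import *
go((.6864,-.0712,.145),183.3)
E
```

```text
t20.7 pos [ 0.6858 -0.0708  0.2102] rpy [ 180.     0.  -176.6] w 0.0585 F [ 0.2  0.7 -2.1]
tool delta [-0.0006 -0.0005  0.0652] spin 0.1
```

Call:
jog_arm:
  series:
    - [0, 0, 0.02, 0, -1]
    - [0, 0, 0.02, 0, -1]
    - [0, 0, 0.015, 0, -1]
    - [0, 0, 0.007, 0, -1]
    - [0, 0, 0.002, 0, -1]
    - [0, 0, 0, 0, -1]
    - [0, 0, 0, 0, -1]

```text
t: 21.28
position: [0.6865, -0.0707, 0.1476]
orientation: [-180.0, 0.2, -176.6]
force: [0.4, -0.4, -2.9]
width: 0.0584
finger_force: 65.3
```

Call:
jog_arm:
  series:
    - [0, 0, 0.0015, 0, -1]
    - [0, 0, 0.0015, 0, -1]
    - [0, 0, 0, 0, -1]
    - [0, 0, 0, 0, -1]

```text
t: 21.62
position: [0.6868, -0.0706, 0.1453]
orientation: [-179.9, 0.2, -176.6]
force: [-1.2, 1.2, 5.8]
width: 0.0583
finger_force: 65.9
```

Call:
jog_arm:
  series:
    - [0, 0, 0, 0, 0.7]
    - [0, 0, 0, 0, 0.7]
    - [0, 0, 0, 0, 0.7]
    - [0, 0, 0, 0, 0.7]
    - [0, 0, -0.015, 0, 0.7]
    - [0, 0, -0.03, 0, 0.7]
    - [0, 0, -0.03, 0, 1]
    - [0, 0, -0.025, 0, 1]
    - [0.01, -0.012, 0, 0, 1]
    - [0.021, -0.024, 0, 0, 1]
    - [0.021, -0.024, 0, 0, 1]
    - [0.021, -0.024, 0, 0, 1]
    - [0.021, -0.024, 0, 0, 1]
    - [0.021, -0.024, 0, 0, 1]
    - [0.021, -0.024, 0, 0, 1]
    - [0.021, -0.024, 0, 0, 1]
    - [0, 0, 0, 0, 1]
    - [0, 0, 0, 0, 1]

```text
t: 23.12
position: [0.5392, -0.2608, 0.2428]
orientation: [180.0, 0.0, -176.7]
force: [0.0, -0.0, 0.1]
width: 0.0853
finger_force: 0.0
```

```bash
python3 - <<'E'
from h import *
look();go((.4306,-.3967,.061),183.3)
E
```

```text
side [372.74 194.14] [18, 9, 128] [ 0.4307 -0.4024] z.166 [ 0.418  -0.2706]
side [271.3  222.88] [20, 11, 179] [ 0.7223 -0.1887] z.166 [ 0.6873 -0.0733]
side [300.91 245.58] [21, 12, 212] [ 0.6068 -0.0869] z.166 [0.5806 0.0207]
side [162.33 434.38] [17, 11, 135] [0.7568 0.6057] z.166 [0.7191 0.6601]
t23.2 pos [ 0.5399 -0.2598  0.2427] rpy [ 180.     0.  -176.6] w 0.0854 F [ 0.2 -1.  -0.6]
tool delta [ 0.1172 -0.1302  0.1817] spin 0.1
```

Call:
jog_arm:
  series:
    - [0.0117, -0.013, 0, 0, 1]
    - [0.0235, -0.026, 0, 0, 1]
    - [0.0235, -0.026, 0, 0, 1]
    - [0.0235, -0.026, 0, 0, 1]
    - [0.0235, -0.026, 0.02, 0, 1]
    - [0.0115, -0.0132, 0.03, 0, 1]
    - [0, 0, 0.03, 0, 1]
    - [0, 0, 0, 0, 1]
    - [0, 0, 0, 0, 1]
    - [0, 0, 0, 0, 1]

```text
t: 24.0
position: [0.4323, -0.3962, 0.1647]
orientation: [-179.9, 0.1, -176.5]
force: [-0.6, 0.4, 0.7]
width: 0.0855
finger_force: 0.0
```

```bash
python3 - <<'E'
from h import *
go((.4306,-.3967,.061),183.3)
E
```

```text
t24.0 pos [ 0.4323 -0.3962  0.1647] rpy [-1.799e+02  1.000e-01 -1.765e+02] w 0.0855 F [-0.6  0.4  0.7]
tool delta [ 0.0017 -0.0004  0.1037] spin 0.2
```

Call:
jog_arm:
  series:
    - [0.001, 0, 0.025, 0, 1]
    - [0, 0, 0.03, 0, 1]
    - [0, 0, 0.03, 0, 1]
    - [0, 0, 0.013, 0, 1]
    - [0, 0, 0.005, 0, 1]
    - [0, 0, 0, 0, -1]
    - [0, 0, 0, 0, -1]
    - [0, 0, 0, 0, -1]
    - [0, 0, 0, 0, -1]
    - [0, 0, 0, 0, -1]
    - [0, 0, 0, 0, -1]
    - [0, 0, -0.01, 0, -1]
    - [0, 0, -0.03, 0, -1]
    - [0, 0, -0.03, 0, -1]
    - [0, 0, -0.03, 0, -1]
    - [0, 0, -0.03, 0, -1]
    - [0, 0, -0.03, 0, -1]
    - [0, 0, -0.03, 0, -1]
    - [0, 0, 0, 0, -1]
    - [0, 0, 0, 0, -1]

```text
t: 25.67
position: [0.4301, -0.3971, 0.2523]
orientation: [-179.8, 0.2, -176.6]
force: [0.1, 0.1, -2.8]
width: 0.0587
finger_force: 65.2
```

```bash
python3 - <<'E'
from h import *
go((.5866,-.0766,.25),183.3)
E
```

```text
t25.7 pos [ 0.4301 -0.3971  0.2523] rpy [-179.8    0.2 -176.6] w 0.0587 F [ 0.1  0.1 -2.8]
tool delta [-0.1754  0.3106  0.0023] spin 0.1
```

Call:
jog_arm:
  series:
    - [-0.008, 0.014, 0, 0, -1]
    - [-0.016, 0.0282, 0, 0, -1]
    - [-0.016, 0.0282, 0, 0, -1]
    - [-0.016, 0.0282, 0, 0, -1]
    - [-0.016, 0.0282, 0, 0, -1]
    - [-0.016, 0.0282, 0, 0, -1]
    - [-0.016, 0.0282, 0, 0, -1]
    - [-0.016, 0.0282, 0, 0, -1]
    - [-0.016, 0.0282, 0, 0, -1]
    - [-0.016, 0.0282, 0, 0, -1]
    - [-0.016, 0.0282, 0, 0, -1]
    - [-0.008, 0.014, 0, 0, -1]
    - [0, 0, 0.02, 0, -1]
    - [0, 0, 0.02, 0, -1]
    - [0, 0, 0, 0, -1]
    - [0, 0, 0, 0, -1]
    - [0, 0, 0, 0, -1]

```text
t: 27.08
position: [0.5868, -0.0769, 0.21]
orientation: [180.0, -0.0, -176.6]
force: [-0.9, 0.8, -2.3]
width: 0.0587
finger_force: 65.3
```

```bash
python3 - <<'E'
from h import *
go((.5866,-.0766,.144),183.3)
E
```

```text
t27.1 pos [ 0.5868 -0.0769  0.21  ] rpy [ 180.    -0.  -176.6] w 0.0587 F [-0.9  0.8 -2.3]
tool delta [0.0001 0.0003 0.066 ] spin 0.1
```

Call:
jog_arm:
  series:
    - [0, 0, 0.02, 0, -1]
    - [0, 0, 0.02, 0, -1]
    - [0, 0, 0.015, 0, -1]
    - [0, 0, 0.007, 0, -1]
    - [0, 0, 0.0025, 0, -1]
    - [0, 0, 0.0015, 0, -1]
    - [0, 0, 0, 0, -1]
    - [0, 0, 0, 0, -1]

```text
t: 27.75
position: [0.5875, -0.0769, 0.1452]
orientation: [-180.0, 0.1, -176.6]
force: [-0.1, -0.5, -0.4]
width: 0.0584
finger_force: 65.4
```

Call:
jog_arm:
  series:
    - [0, 0, 0.001, 0, -1]
    - [0, 0, 0, 0, 0.7]
    - [0, 0, 0, 0, 0.7]
    - [0, 0, 0, 0, 0.7]
    - [0, 0, 0, 0, 0.7]
    - [0, 0, -0.015, 0, 0.7]
    - [0, 0, -0.03, 0, 0.7]
    - [0, 0, -0.03, 0, 1]
    - [0, 0, -0.025, 0, 1]
    - [0.0115, 0.0052, 0, 0, 1]
    - [0.023, 0.0103, 0, 0, 1]
    - [0.023, 0.0103, 0, 0, 1]
    - [0.023, 0.0103, 0, 0, 1]
    - [0.023, 0.0103, 0, 0, 1]
    - [0.0115, 0.0052, 0.02, 0, 1]
    - [0, 0, 0.03, 0, 1]
    - [0, 0, 0, 0, 1]
    - [0, 0, 0, 0, 1]
    - [0, 0, 0, 0, 1]

```text
t: 29.33
position: [0.4697, -0.0323, 0.1941]
orientation: [-180.0, 0.1, -176.6]
force: [0.2, -0.5, 0.5]
width: 0.0853
finger_force: 0.0
```

```bash
python3 - <<'E'
from h import *
look();go((.469,-.032,.0945),183.3)
s=capture("side");t=capture("top")
a=cv2.resize(t[140:290,230:380],(390,390));b=cv2.resize(s[180:330,230:380],(390,390))
cv2.imwrite("pics/p3.png",np.hstack([a,b])[...,::-1])
E
```

```text
side [271.24 222.87] [20, 11, 180] [ 0.7225 -0.1887] z.166 [ 0.6874 -0.0733]
side [305.64 224.37] [20, 12, 187] [ 0.615  -0.1967] z.166 [ 0.5882 -0.0807]
side [300.94 245.56] [21, 12, 213] [ 0.6067 -0.087 ] z.166 [0.5806 0.0206]
side [162.42 434.53] [17, 11, 149] [0.7564 0.606 ] z.166 [0.7188 0.6604]
t29.4 pos [ 0.4699 -0.0323  0.1945] rpy [-1.800e+02  1.000e-01 -1.766e+02] w 0.0852 F [-0.2 -0.1 -0.1]
tool delta [0.0009 0.0004 0.1   ] spin 0.1
```

View pics/p3.png

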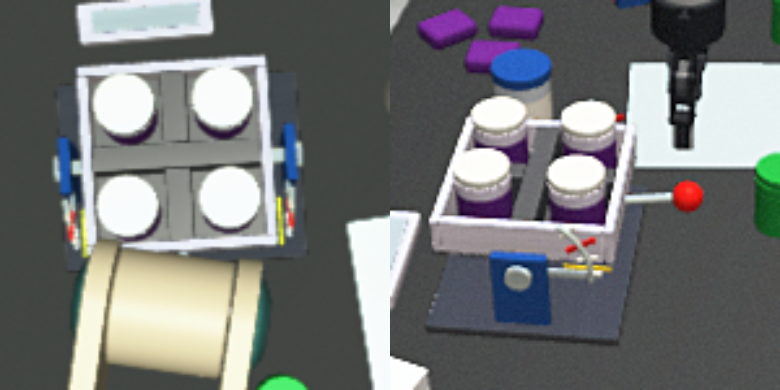

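The picture shows all four pots upright, one per cell, at top crop (124,105), (221,98), (128,206), (230,197). The ball is at side crop (688,196), directly below the gripper. I'll grip it.

Call:
jog_arm:
  series:
    - [0.0005, 0, 0.022, 0, 1]
    - [0, 0, 0.03, 0, 1]
    - [0, 0, 0.03, 0, 1]
    - [0, 0, 0.015, 0, 1]
    - [0, 0, 0.005, 0, 1]
    - [0, 0, 0, 0, 1]
    - [0, 0, 0, 0, -1]
    - [0, 0, 0, 0, -1]
    - [0, 0, 0, 0, -1]
    - [0, 0, 0, 0, -1]
    - [0, 0, 0, 0, -1]
    - [0, 0, 0, 0, -1]
    - [0, 0, 0, 0, -1]
    - [0, 0, 0, 0, -1]
  newtons: 50

```text
t: 30.65
position: [0.4689, -0.0319, 0.0912]
orientation: [180.0, 0.1, -176.6]
force: [0.5, 2.7, 3.6]
width: 0.0317
finger_force: 49.1
```

Call:
jog_arm:
  series:
    - [-0.0011, 0, -0.0072, 0, -1]
    - [-0.0014, 0, -0.0071, 0, -1]
    - [-0.0017, 0, -0.007, 0, -1]
    - [-0.0021, 0, -0.007, 0, -1]
    - [-0.0023, 0, -0.0069, 0, -1]
    - [-0.0027, 0, -0.0068, 0, -1]
    - [-0.0029, 0, -0.0066, 0, -1]
    - [-0.0032, 0, -0.0065, 0, -1]
    - [-0.0035, 0, -0.0064, 0, -1]
    - [-0.0038, 0, -0.0062, 0, -1]
    - [0, 0, 0, 0, -1]
    - [0, 0, 0, 0, -1]
    - [0, 0, 0, 0, -1]

```text
t: 31.73
position: [0.4944, -0.0305, 0.1599]
orientation: [-180.0, 0.2, -176.6]
force: [4.8, 3.4, 0.3]
width: 0.0316
finger_force: 50.8
```

```bash
cat >> h.py <<'E'
def tilt():
    t=capture("top");s=capture("side")
    rt=blobs(red(t),(275,215,330,285),30);rs=blobs(red(s),(310,190,375,280),20)
    for b in rs:
        # intersect side ray with tray's vertical plane through the stand axis
        o,d=ray("side",b[0]);a=np.radians(3.1);n=np.array([-np.sin(a),np.cos(a),0]);c=np.array([.6338,-.024,.08])
        p=o+d*(n@(c-o))/(n@d);v=p-c;x=v@[np.cos(a),np.sin(a),0]
        print("ball",b[0],b[1],p.round(4),"r %.4f"%np.hypot(x,v[2]),"tilt %.1f"%(np.degrees(np.arctan2(v[2],-x))-7.6))
    return t,s
E
python3 - <<'E'
from h import *
go((.469,-.032,.0945),183.3)
tilt()
E
```

```text
t31.7 pos [ 0.4944 -0.0305  0.1599] rpy [-180.     0.2 -176.6] w 0.0316 F [4.8 3.4 0.3]
tool delta [0.0254 0.     0.0654] spin 0.1
```

Call:
jog_arm:
  series:
    - [-0.004, 0, -0.0058, 0, -1]
    - [-0.004, 0, -0.0054, 0, -1]
    - [0, 0, 0, 0, -1]
    - [0, 0, 0, 0, -1]
    - [0, 0, 0, 0, -1]
    - [0, 0, 0, 0, -1]

```text
t: 32.33
position: [0.5019, -0.0301, 0.1706]
orientation: [-180.0, 0.2, -176.6]
force: [5.4, 3.1, 1.2]
width: 0.0315
finger_force: 50.9
```

```bash
python3 - <<'E'
from h import *
go((.469,-.032,.0945),183.3)
t,s=tilt()
cv2.imwrite("pics/p4.png",cv2.resize(s[180:320,230:380],(750,700))[:600,...,::-1])
E
```

```text
t32.3 pos [ 0.5019 -0.0301  0.1706] rpy [-180.     0.2 -176.6] w 0.0315 F [5.4 3.1 1.2]
tool delta [0.033  0.0001 0.0761] spin 0.1
ball [336.81 232.24] [336, 228, 3, 9, 21] [ 0.4902 -0.0318  0.1833] r 0.1771 tilt 28.1
```

View pics/p4.png

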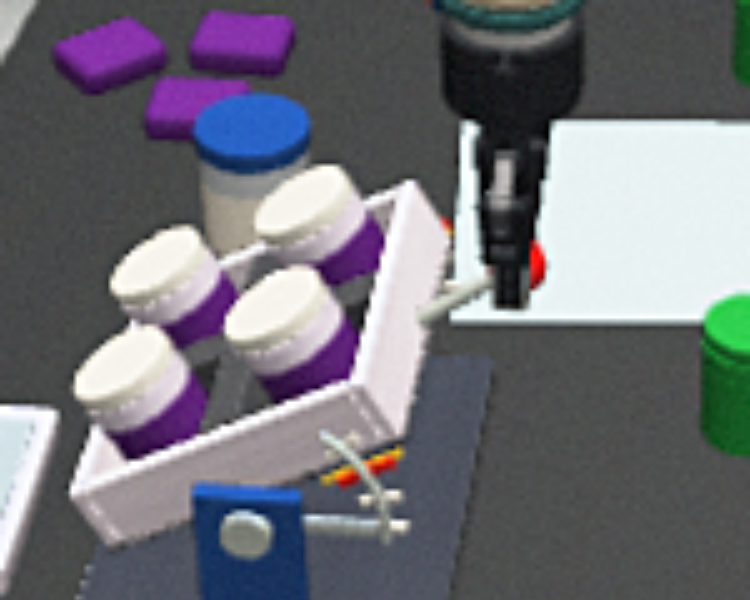

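The picture shows the yellow pointer on the red 30° mark (crop 365,467), and the TCP rise gives 29.9°. I'll hold here.

Call:
jog_arm:
  series:
    - [0, 0, 0, 0, -1]
    - [0, 0, 0, 0, -1]
    - [0, 0, 0, 0, -1]
    - [0, 0, 0, 0, -1]
    - [0, 0, 0, 0, -1]
    - [0, 0, 0, 0, -1]
    - [0, 0, 0, 0, -1]
    - [0, 0, 0, 0, -1]
    - [0, 0, 0, 0, -1]
    - [0, 0, 0, 0, -1]
    - [0, 0, 0, 0, -1]
    - [0, 0, 0, 0, -1]
    - [0, 0, 0, 0, -1]
    - [0, 0, 0, 0, -1]
    - [0, 0, 0, 0, -1]
    - [0, 0, 0, 0, -1]
    - [0, 0, 0, 0, -1]
    - [0, 0, 0, 0, -1]
    - [0, 0, 0, 0, -1]
    - [0, 0, 0, 0, -1]

```text
t: 34.1
position: [0.5019, -0.0301, 0.1706]
orientation: [-180.0, 0.2, -176.6]
force: [5.0, 2.2, 0.5]
width: 0.0311
finger_force: 50.9
```

Call:
jog_arm:
  series:
    - [0, 0, 0, 0, -1]
    - [0, 0, 0, 0, -1]
    - [0, 0, 0, 0, -1]
    - [0, 0, 0, 0, -1]
    - [0, 0, 0, 0, -1]
    - [0, 0, 0, 0, -1]
    - [0, 0, 0, 0, -1]
    - [0, 0, 0, 0, -1]
    - [0, 0, 0, 0, -1]
    - [0, 0, 0, 0, -1]

```text
t: 34.93
position: [0.5019, -0.0301, 0.1706]
orientation: [-180.0, 0.2, -176.6]
force: [5.4, 2.8, 1.1]
width: 0.0314
finger_force: 50.9
```

Held for 2.5 s. Now back down to level.

Call:
jog_arm:
  series:
    - [0.0042, 0, 0.0058, 0, -1]
    - [0.004, 0, 0.006, 0, -1]
    - [0.0037, 0, 0.0062, 0, -1]
    - [0.0034, 0, 0.0064, 0, -1]
    - [0.0032, 0, 0.0065, 0, -1]
    - [0.0029, 0, 0.0066, 0, -1]
    - [0.0027, 0, 0.0068, 0, -1]
    - [0.0023, 0, 0.0069, 0, -1]
    - [0.0021, 0, 0.007, 0, -1]
    - [0.0017, 0, 0.007, 0, -1]
    - [0.0014, 0, 0.0071, 0, -1]
    - [0.0011, 0, 0.0072, 0, -1]
    - [0, 0, 0.0015, 0, -1]
    - [0, 0, 0, 0, -1]
    - [0, 0, 0, 0, -1]

```text
t: 36.18
position: [0.4688, -0.0319, 0.0908]
orientation: [180.0, 0.1, -176.5]
force: [-6.1, 2.8, 11.4]
width: 0.0318
finger_force: 55.1
```

Call:
jog_arm:
  series:
    - [0, 0, -0.001, 0, 1]
    - [0, 0, 0, 0, 1]
    - [0, 0, 0, 0, 1]
    - [0, 0, 0, 0, 1]
    - [0, 0, 0, 0, 1]
    - [0, 0, -0.015, 0, 1]
    - [0, 0, -0.03, 0, 1]
    - [0, 0, -0.03, 0, 1]
    - [0, 0, -0.028, 0, 1]
    - [0, 0, 0, 0, 1]
    - [0, 0, 0, 0, 1]

```text
t: 37.1
position: [0.4692, -0.0323, 0.1941]
orientation: [-180.0, 0.2, -176.6]
force: [-0.4, 0.2, -0.6]
width: 0.0856
finger_force: 0.0
```

```bash
cat >> h.py <<'E'
def traylids(t,z=.166,box=(262,163,335,232)):
    m=(t.min(2)>=235).astype(np.uint8);m=cv2.morphologyEx(m,cv2.MORPH_OPEN,cv2.getStructuringElement(cv2.MORPH_ELLIPSE,(13,13)))
    for b in blobs(m>0,box,150):print("top",b[0],b[1],plane("top",b[0],z)[:2].round(4))
E
python3 - <<'E'
from h import *
t,s=tilt();traylids(t);look();go((.6,.02,.25),183.3)
E
```

```text
ball [344.11 255.01] [339, 250, 11, 11, 103] [ 0.47   -0.0329  0.1061] r 0.1661 tilt 1.4
top [315.23 176.87] [305, 166, 22, 23, 388] [ 0.6861 -0.0706]
top [277.18 179.5 ] [267, 169, 22, 22, 376] [0.6801 0.027 ]
top [317.92 215.34] [307, 205, 23, 22, 396] [ 0.587  -0.0767]
top [278.5  218.61] [268, 208, 22, 23, 392] [0.5794 0.024 ]
side [271.28 222.85] [20, 11, 181] [ 0.7224 -0.1889] z.166 [ 0.6873 -0.0734]
side [305.67 224.41] [20, 12, 187] [ 0.6149 -0.1965] z.166 [ 0.5881 -0.0805]
side [301.12 245.78] [21, 13, 216] [ 0.606  -0.0861] z.166 [0.5799 0.0215]
side [162.36 434.51] [17, 11, 147] [0.7566 0.606 ] z.166 [0.7189 0.6604]
t37.2 pos [ 0.4678 -0.0321  0.191 ] rpy [ 180.    -0.2 -176.6] w 0.0854 F [ 1.4 -0.6  0.2]
tool delta [-0.1351  0.044  -0.059 ] spin 0.1
```

Call:
jog_arm:
  series:
    - [0, 0, -0.02, 0, 1]
    - [-0.0154, 0.0034, -0.02, 0, 1]
    - [-0.025, 0.0054, 0, 0, 1]
    - [-0.025, 0.0054, 0, 0, 1]
    - [-0.025, 0.0054, 0, 0, 1]
    - [-0.025, 0.0054, 0, 0, 1]
    - [-0.025, 0.0054, 0, 0, 1]
    - [-0.025, 0.0054, 0, 0, 1]
    - [-0.025, 0.0054, 0, 0, 1]
    - [-0.025, 0.0054, 0, 0, 1]
    - [0, 0, 0.03, 0, 1]
    - [0, 0, 0, 0, 1]
    - [0, 0, 0, 0, 1]
    - [0, 0, 0, 0, 1]

```text
t: 38.42
position: [0.68, 0.0271, 0.2024]
orientation: [180.0, -0.1, -176.6]
force: [0.1, -0.6, 1.0]
width: 0.0856
finger_force: 0.0
```

```bash
python3 - <<'E'
from h import *
go((.6801,.0270,.146),183.3)
E
```

```text
t38.4 pos [0.68   0.0271 0.2024] rpy [ 1.800e+02 -1.000e-01 -1.766e+02] w 0.0856 F [ 0.1 -0.6  1. ]
tool delta [-0.0001 -0.0001  0.0564] spin 0.1
```

Call:
jog_arm:
  series:
    - [0, 0, 0.025, 0, 1]
    - [0, 0, 0.02, 0, 1]
    - [0, 0, 0.011, 0, 1]
    - [0, 0, 0, 0, 1]
    - [0, 0, 0, 0, -1]
    - [0, 0, 0, 0, -1]
    - [0, 0, 0, 0, -1]
    - [0, 0, 0, 0, -1]
    - [0, 0, 0, 0, -1]
    - [0, 0, 0, 0, -1]
    - [0, 0, -0.01, 0, -1]
    - [0, 0, -0.03, 0, -1]
    - [0, 0, -0.03, 0, -1]
    - [0, 0, -0.03, 0, -1]
    - [0, 0, -0.01, 0, -1]
    - [0, 0, 0, 0, -1]
    - [0, 0, 0, 0, -1]
  newtons: 60

```text
t: 39.83
position: [0.6806, 0.0273, 0.2555]
orientation: [180.0, -0.1, -176.6]
force: [-0.0, -0.4, -2.9]
width: 0.0581
finger_force: 64.9
```

```bash
python3 - <<'E'
from h import *
go((.5393,.3995,.25),183.3)
E
```

```text
t39.8 pos [0.6806 0.0273 0.2555] rpy [ 1.800e+02 -1.000e-01 -1.766e+02] w 0.0581 F [-0.  -0.4 -2.9]
tool delta [0.1187 0.38   0.0055] spin 0.1
```

Call:
jog_arm:
  series:
    - [0.0042, 0.0136, 0, 0, -1]
    - [0.0085, 0.0271, 0, 0, -1]
    - [0.0085, 0.0271, 0, 0, -1]
    - [0.0085, 0.0271, 0, 0, -1]
    - [0.0085, 0.0271, 0, 0, -1]
    - [0.0085, 0.0271, 0, 0, -1]
    - [0.0085, 0.0271, 0, 0, -1]
    - [0.0085, 0.0271, 0, 0, -1]
    - [0.0085, 0.0271, 0, 0, -1]
    - [0.0085, 0.0271, 0, 0, -1]
    - [0.0085, 0.0271, 0, 0, -1]
    - [0.0085, 0.0271, 0, 0, -1]
    - [0.0085, 0.0271, 0.02, 0, -1]
    - [0.0085, 0.0271, 0.03, 0, -1]
    - [0.0042, 0.0136, 0.03, 0, -1]
    - [0, 0, 0.03, 0, -1]
    - [0, 0, 0, 0, -1]
    - [0, 0, 0, 0, -1]
    - [0, 0, 0, 0, -1]

```text
t: 41.42
position: [0.5395, 0.3989, 0.1478]
orientation: [180.0, 0.0, -176.6]
force: [0.7, 0.3, -0.7]
width: 0.0579
finger_force: 65.1
```

```bash
python3 - <<'E'
from h import *
go((.5393,.3995,.067),183.3)
s=capture("side");t=capture("top")
a=cv2.resize(t[200:310,110:220],(390,390));b=cv2.resize(s[310:430,250:370],(390,390))
cv2.imwrite("pics/p5.png",np.hstack([a,b])[...,::-1])
E
```

```text
t41.4 pos [0.5395 0.3989 0.1478] rpy [ 180.     0.  -176.6] w 0.0579 F [ 0.7  0.3 -0.7]
tool delta [0.0002 0.0006 0.0808] spin 0.1
```

View pics/p5.png

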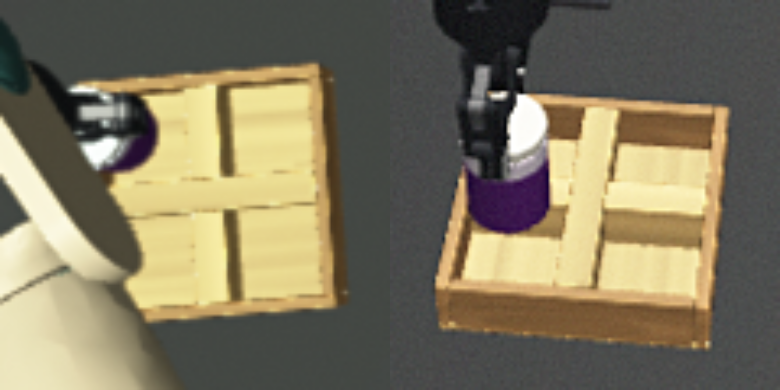

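The picture shows the pot above the near-left (+x+y) crate cell at side crop (510,225), held upright. I'll lower it with force checks.

Call:
jog_arm:
  series:
    - [0, 0, 0.02, 0, -1]
    - [0, 0, 0.02, 0, -1]
    - [0, 0, 0.01, 0, -1]
    - [0, 0, 0.01, 0, -1]
    - [0, 0, 0.01, 0, -1]
    - [0, 0, 0.006, 0, -1]
    - [0, 0, 0, 0, -1]
    - [0, 0, 0, 0, -1]

```text
t: 42.18
position: [0.5396, 0.3992, 0.0713]
orientation: [180.0, 0.1, -176.6]
force: [0.2, -0.1, -2.3]
width: 0.0582
finger_force: 65.2
```

Call:
jog_arm:
  series:
    - [0, 0, 0.002, 0, -1]
    - [0, 0, 0.002, 0, -1]
    - [0, 0, 0, 0, -1]
    - [0, 0, 0, 0, -1]

```text
t: 42.52
position: [0.5401, 0.3995, 0.0697]
orientation: [179.9, 0.2, -176.6]
force: [-2.8, -1.4, 8.4]
width: 0.0581
finger_force: 66.2
```

Call:
jog_arm:
  series:
    - [0, 0, -0.001, 0, 0.7]
    - [0, 0, 0, 0, 0.7]
    - [0, 0, 0, 0, 0.7]
    - [0, 0, 0, 0, 0.7]
    - [0, 0, -0.02, 0, 0.7]
    - [0, 0, -0.03, 0, 0.7]
    - [0, 0, -0.04, 0, 1]
    - [0, 0, -0.04, 0, 1]
    - [0, -0.0171, -0.04, 0, 1]
    - [-0.001, -0.036, 0, 0, 1]
    - [-0.002, -0.036, 0, 0, 1]
    - [-0.002, -0.036, 0, 0, 1]
    - [-0.002, -0.036, 0, 0, 1]
    - [-0.002, -0.036, 0, 0, 1]
    - [-0.002, -0.036, 0, 0, 1]
    - [-0.002, -0.036, 0, 0, 1]
    - [-0.002, -0.036, 0, 0, 1]
    - [-0.002, -0.036, 0, 0, 1]
    - [-0.002, -0.036, 0, 0, 1]
    - [0, 0, 0, 0, 1]

```text
t: 44.18
position: [0.5811, 0.0187, 0.2357]
orientation: [-179.9, -0.0, -176.9]
force: [1.0, 0.4, -0.2]
width: 0.0852
finger_force: 0.0
```

Call:
jog_arm:
  series:
    - [0, 0, 0.02, 0, 1]
    - [0, 0, 0, 0, 1]
    - [0, 0, 0, 0, 1]
    - [0, 0, 0, 0, 1]

```text
t: 44.52
position: [0.5808, 0.0251, 0.2164]
orientation: [180.0, 0.0, -176.5]
force: [0.1, 0.1, 0.6]
width: 0.0855
finger_force: 0.0
```

```bash
python3 - <<'E'
from h import *
look();go((.5797,.0235,.146),183.3)
E
```

```text
side [271.24 222.87] [20, 11, 180] [ 0.7225 -0.1887] z.166 [ 0.6874 -0.0733]
side [307.65 224.48] [15, 12, 142] [ 0.6088 -0.1971] z.166 [ 0.5825 -0.081 ]
side [298.18 246.1 ] [21, 13, 214] [ 0.6142 -0.0832] z.166 [0.5875 0.0241]
side [162.32 434.32] [17, 11, 129] [0.7569 0.6056] z.166 [0.7192 0.66  ]
t44.6 pos [0.581  0.0251 0.2168] rpy [-1.800e+02  1.000e-01 -1.765e+02] w 0.0853 F [-0.4 -0.1  0.2]
tool delta [ 0.0014 -0.0015  0.0708] spin 0.2
```

Call:
jog_arm:
  series:
    - [-0.006, 0.001, 0.02, 0, 1]
    - [0, 0, 0.025, 0, 1]
    - [0, 0, 0.02, 0, 1]
    - [0, 0, 0.006, 0, 1]
    - [0, 0, 0, 0, 1]
    - [0, 0, 0, 0, -1]
    - [0, 0, 0, 0, -1]
    - [0, 0, 0, 0, -1]
    - [0, 0, 0, 0, -1]
    - [0, 0, 0, 0, -1]
    - [0, 0, 0, 0, -1]
    - [0, 0, -0.01, 0, -1]
    - [0, 0, -0.03, 0, -1]
    - [0, 0, -0.03, 0, -1]
    - [0, 0, -0.03, 0, -1]
    - [0, 0, -0.01, 0, -1]
    - [0, 0, 0, 0, -1]
    - [0, 0, 0, 0, -1]
  newtons: 60

```text
t: 46.07
position: [0.5866, 0.0258, 0.254]
orientation: [180.0, -0.0, -176.6]
force: [-0.7, 0.0, -3.3]
width: 0.0584
finger_force: 64.9
```

```bash
python3 - <<'E'
from h import *
go((.4395,.3923,.25),183.3)
E
```

```text
t46.1 pos [0.5866 0.0258 0.254 ] rpy [ 180.    -0.  -176.6] w 0.0584 F [-0.7  0.  -3.3]
tool delta [0.1249 0.3747 0.004 ] spin 0.1
```

Call:
jog_arm:
  series:
    - [0.0045, 0.0134, 0, 0, -1]
    - [0.0089, 0.0268, 0, 0, -1]
    - [0.0089, 0.0268, 0, 0, -1]
    - [0.0089, 0.0268, 0, 0, -1]
    - [0.0089, 0.0268, 0, 0, -1]
    - [0.0089, 0.0268, 0, 0, -1]
    - [0.0089, 0.0268, 0, 0, -1]
    - [0.0089, 0.0268, 0, 0, -1]
    - [0.0089, 0.0268, 0, 0, -1]
    - [0.0089, 0.0268, 0, 0, -1]
    - [0.0089, 0.0268, 0, 0, -1]
    - [0.0089, 0.0268, 0, 0, -1]
    - [0.0089, 0.0268, 0, 0, -1]
    - [0.0089, 0.0268, 0.02, 0, -1]
    - [0.0045, 0.0134, 0.03, 0, -1]
    - [0, 0, 0.03, 0, -1]
    - [0, 0, 0.02, 0, -1]
    - [0, 0, 0, 0, -1]
    - [0, 0, 0, 0, -1]
    - [0, 0, 0, 0, -1]

```text
t: 47.73
position: [0.4398, 0.3931, 0.1558]
orientation: [180.0, 0.0, -176.6]
force: [0.6, -1.0, -1.4]
width: 0.0583
finger_force: 64.9
```

```bash
python3 - <<'E'
from h import *
go((.4395,.3923,.067),183.3);look()
E
```

```text
t47.7 pos [0.4398 0.3931 0.1558] rpy [ 180.     0.  -176.6] w 0.0583 F [ 0.6 -1.  -1.4]
tool delta [ 0.0003 -0.0008  0.0888] spin 0.1
side [271.32 222.85] [20, 11, 178] [ 0.7223 -0.1889] z.166 [ 0.6872 -0.0735]
side [302.76 222.71] [18, 10, 94] [ 0.6257 -0.2043] z.166 [ 0.5981 -0.0877]
side [161.74 433.13] [17, 11, 53] [0.7592 0.603 ] z.166 [0.7213 0.6576]
```

Call:
jog_arm:
  series:
    - [0, 0, 0.025, 0, -1]
    - [0, 0, 0.025, 0, -1]
    - [0, 0, 0.01, 0, -1]
    - [0, 0, 0.01, 0, -1]
    - [0, 0, 0.01, 0, -1]
    - [0, 0, 0.005, 0, -1]
    - [0, 0, 0, 0, -1]
    - [0, 0, 0, 0, -1]

```text
t: 48.45
position: [0.4401, 0.3931, 0.0706]
orientation: [180.0, 0.0, -176.6]
force: [-0.5, -0.0, -1.9]
width: 0.0585
finger_force: 65.0
```

Call:
jog_arm:
  series:
    - [0, 0, 0.002, 0, -1]
    - [0, 0, 0.002, 0, -1]
    - [0, 0, 0, 0, -1]
    - [0, 0, 0, 0, -1]

```text
t: 48.78
position: [0.4404, 0.3934, 0.0676]
orientation: [179.9, 0.1, -176.6]
force: [-1.8, -0.7, 6.5]
width: 0.0585
finger_force: 65.4
```

Call:
jog_arm:
  series:
    - [0, 0, -0.001, 0, 0.7]
    - [0, 0, 0, 0, 0.7]
    - [0, 0, 0, 0, 0.7]
    - [0, 0, 0, 0, 0.7]
    - [0, 0, -0.02, 0, 0.7]
    - [0, 0, -0.03, 0, 0.7]
    - [0, 0, -0.04, 0, 1]
    - [0, 0, -0.04, 0, 1]
    - [0, 0, -0.04, 0, 1]
    - [0, 0, 0, 0, 1]
    - [0, 0, 0, 0, 1]

```text
t: 49.7
position: [0.4406, 0.3935, 0.2402]
orientation: [179.8, 0.3, -176.6]
force: [0.2, 0.0, -0.2]
width: 0.0852
finger_force: 0.0
```

Call:
jog_arm:
  series:
    - [-0.0068, -0.015, 0, 0, 1]
    - [-0.0136, -0.0299, 0, 0, 1]
    - [-0.0136, -0.0299, 0, 0, 1]
    - [-0.0136, -0.0299, 0, 0, 1]
    - [-0.0136, -0.0299, 0, 0, 1]
    - [-0.0136, -0.0299, 0, 0, 1]
    - [-0.0136, -0.0299, 0, 0, 1]
    - [-0.0136, -0.0299, 0, 0, 1]
    - [-0.0136, -0.0299, 0, 0, 1]
    - [-0.0136, -0.0299, 0, 0, 1]
    - [-0.0136, -0.0299, 0, 0, 1]
    - [-0.0136, -0.0299, 0, 0, 1]
    - [-0.0136, -0.0299, 0, 0, 1]
    - [-0.0136, -0.0299, 0, 0, 1]
    - [-0.0136, -0.0299, 0, 0, 1]
    - [-0.0136, -0.0299, 0, 0, 1]
    - [-0.0068, -0.015, 0, 0, 1]
    - [0, 0, 0, 0, 1]
    - [0, 0, 0, 0, 1]
    - [0, 0, 0, 0, 1]

```text
t: 51.37
position: [0.6852, -0.0708, 0.2355]
orientation: [179.9, -0.1, -176.5]
force: [0.6, 0.7, -0.1]
width: 0.0857
finger_force: 0.0
```

```bash
python3 - <<'E'
from h import *
look();go((.6861,-.0706,.146),183.3)
E
```

```text
side [412.25 158.25] [14, 5, 51] [ 0.3176 -0.6673] z.166 [ 0.3136 -0.5151]
side [271.28 222.85] [20, 11, 181] [ 0.7224 -0.1889] z.166 [ 0.6873 -0.0734]
side [305.67 224.41] [20, 12, 187] [ 0.6149 -0.1965] z.166 [ 0.5881 -0.0805]
side [162.45 434.57] [17, 11, 150] [0.7563 0.6061] z.166 [0.7187 0.6605]
t51.4 pos [ 0.6852 -0.0705  0.2361] rpy [ 1.800e+02 -1.000e-01 -1.765e+02] w 0.0856 F [0.2 0.2 0.4]
tool delta [-0.0009 -0.0002  0.0901] spin 0.2
```

Unmoved. I'll grip it.

Call:
jog_arm:
  series:
    - [-0.0008, 0, 0.025, 0, 1]
    - [0, 0, 0.03, 0, 1]
    - [0, 0, 0.025, 0, 1]
    - [0, 0, 0.01, 0, 1]
    - [0, 0, 0, 0, 1]
    - [0, 0, 0, 0, -1]
    - [0, 0, 0, 0, -1]
    - [0, 0, 0, 0, -1]
    - [0, 0, 0, 0, -1]
    - [0, 0, 0, 0, -1]
    - [0, 0, 0, 0, -1]
    - [0, 0, -0.01, 0, -1]
    - [0, 0, -0.03, 0, -1]
    - [0, 0, -0.03, 0, -1]
    - [0, 0, -0.03, 0, -1]
    - [0, 0, -0.01, 0, -1]
    - [0, 0, 0, 0, -1]
    - [0, 0, 0, 0, -1]
  newtons: 60

```text
t: 52.92
position: [0.6864, -0.0718, 0.256]
orientation: [180.0, -0.0, -176.6]
force: [0.2, -0.3, -3.2]
width: 0.0583
finger_force: 65.0
```

```bash
python3 - <<'E'
from h import *
go((.5465,.2997,.25),183.3)
E
```

```text
t52.9 pos [ 0.6864 -0.0718  0.256 ] rpy [ 180.    -0.  -176.6] w 0.0583 F [ 0.2 -0.3 -3.2]
tool delta [0.1174 0.3792 0.006 ] spin 0.1
```

Call:
jog_arm:
  series:
    - [0.0042, 0.0136, 0, 0, -1]
    - [0.0084, 0.0271, 0, 0, -1]
    - [0.0084, 0.0271, 0, 0, -1]
    - [0.0084, 0.0271, 0, 0, -1]
    - [0.0084, 0.0271, 0, 0, -1]
    - [0.0084, 0.0271, 0, 0, -1]
    - [0.0084, 0.0271, 0, 0, -1]
    - [0.0084, 0.0271, 0, 0, -1]
    - [0.0084, 0.0271, 0, 0, -1]
    - [0.0084, 0.0271, 0, 0, -1]
    - [0.0084, 0.0271, 0, 0, -1]
    - [0.0084, 0.0271, 0, 0, -1]
    - [0.0084, 0.0271, 0, 0, -1]
    - [0.0084, 0.0271, 0.02, 0, -1]
    - [0.0042, 0.0136, 0.03, 0, -1]
    - [0, 0, 0.03, 0, -1]
    - [0, 0, 0.02, 0, -1]
    - [0, 0, 0, 0, -1]
    - [0, 0, 0, 0, -1]
    - [0, 0, 0, 0, -1]

```text
t: 54.58
position: [0.5466, 0.3, 0.1575]
orientation: [180.0, 0.0, -176.6]
force: [-0.2, 0.3, -1.5]
width: 0.0582
finger_force: 65.1
```

```bash
python3 - <<'E'
from h import *
go((.5465,.2997,.067),183.3)
s=capture("side")
cv2.imwrite("pics/p6.png",cv2.resize(s[310:430,250:370],(500,500))[...,::-1])
E
```

```text
t54.6 pos [0.5466 0.3    0.1575] rpy [ 180.     0.  -176.6] w 0.0582 F [-0.2  0.3 -1.5]
tool delta [ 0.0001 -0.0003  0.0905] spin 0.1
```

View pics/p6.png

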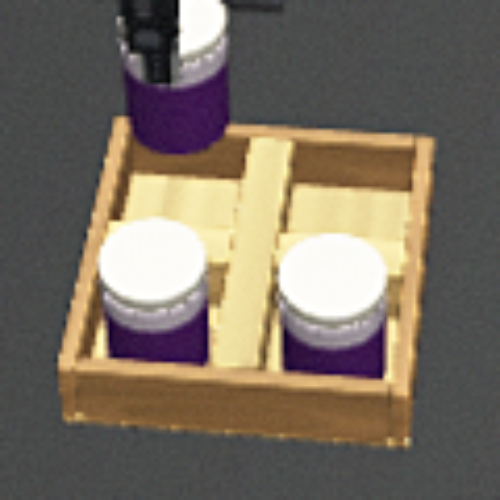

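The picture shows two pots seated upright in the crate at crop (153,285) and (333,305). The third hangs over the +x-y cell at (178,95). I'll lower it.

Call:
jog_arm:
  series:
    - [0, 0, 0.025, 0, -1]
    - [0, 0, 0.025, 0, -1]
    - [0, 0, 0.01, 0, -1]
    - [0, 0, 0.01, 0, -1]
    - [0, 0, 0.01, 0, -1]
    - [0, 0, 0.006, 0, -1]
    - [0, 0, 0, 0, -1]
    - [0, 0, 0, 0, -1]

```text
t: 55.3
position: [0.5467, 0.3003, 0.0718]
orientation: [180.0, 0.1, -176.6]
force: [0.3, 0.4, -2.0]
width: 0.0582
finger_force: 65.1
```

Call:
jog_arm:
  series:
    - [0, 0, 0.0015, 0, -1]
    - [0, 0, 0.0015, 0, -1]
    - [0, 0, 0, 0, -1]
    - [0, 0, 0, 0, -1]

```text
t: 55.63
position: [0.5472, 0.3005, 0.0705]
orientation: [179.9, 0.2, -176.6]
force: [-2.3, -0.9, 6.6]
width: 0.058
finger_force: 66.1
```

Call:
jog_arm:
  series:
    - [0, 0, -0.001, 0, 0.7]
    - [0, 0, 0, 0, 0.7]
    - [0, 0, 0, 0, 0.7]
    - [0, 0, 0, 0, 0.7]
    - [0, 0, -0.02, 0, 0.7]
    - [0, 0, -0.03, 0, 0.7]
    - [0, 0, -0.04, 0, 1]
    - [0, 0, -0.04, 0, 1]
    - [0, 0, -0.04, 0, 1]
    - [0, 0, 0, 0, 1]
    - [0, 0, 0, 0, 1]

```text
t: 56.55
position: [0.5473, 0.3006, 0.2426]
orientation: [179.9, 0.4, -176.6]
force: [-0.1, -0.0, -0.8]
width: 0.0853
finger_force: 0.0
```

Call:
jog_arm:
  series:
    - [-0.0007, -0.0158, 0, 0, 1]
    - [-0.0014, -0.0316, 0, 0, 1]
    - [-0.0014, -0.0316, 0, 0, 1]
    - [-0.0014, -0.0316, 0, 0, 1]
    - [-0.0014, -0.0316, 0, 0, 1]
    - [-0.0014, -0.0316, 0, 0, 1]
    - [-0.0014, -0.0316, 0, 0, 1]
    - [-0.0014, -0.0316, 0, 0, 1]
    - [-0.0014, -0.0316, 0, 0, 1]
    - [-0.0014, -0.0316, 0, 0, 1]
    - [-0.0014, -0.0316, 0, 0, 1]
    - [-0.0014, -0.0316, 0, 0, 1]
    - [-0.0007, -0.0158, 0, 0, 1]
    - [0, 0, 0, 0, 1]
    - [0, 0, 0, 0, 1]
    - [0, 0, 0, 0, 1]

```text
t: 57.88
position: [0.5853, -0.077, 0.2376]
orientation: [179.9, -0.1, -176.6]
force: [-0.5, 1.4, -0.5]
width: 0.0855
finger_force: 0.0
```

```bash
python3 - <<'E'
from h import *
look();go((.587,-.0767,.146),183.3)
E
```

```text
side [412.17 154.12] [16, 12, 168] [ 0.3198 -0.6986] z.166 [ 0.3157 -0.5441]
side [305.64 224.37] [20, 12, 187] [ 0.615  -0.1967] z.166 [ 0.5882 -0.0807]
side [162.46 434.57] [17, 11, 151] [0.7563 0.6061] z.166 [0.7187 0.6605]
t57.9 pos [ 0.5855 -0.0766  0.2381] rpy [ 1.800e+02 -1.000e-01 -1.765e+02] w 0.0855 F [-0.  -0.   0.3]
tool delta [-0.0015 -0.0002  0.0921] spin 0.2
```

Call:
jog_arm:
  series:
    - [-0.0014, 0, 0.027, 0, 1]
    - [0, 0, 0.03, 0, 1]
    - [0, 0, 0.025, 0, 1]
    - [0, 0, 0.01, 0, 1]
    - [0, 0, 0, 0, 1]
    - [0, 0, 0, 0, -1]
    - [0, 0, 0, 0, -1]
    - [0, 0, 0, 0, -1]
    - [0, 0, 0, 0, -1]
    - [0, 0, 0, 0, -1]
    - [0, 0, 0, 0, -1]
    - [0, 0, -0.01, 0, -1]
    - [0, 0, -0.03, 0, -1]
    - [0, 0, -0.03, 0, -1]
    - [0, 0, -0.03, 0, -1]
    - [0, 0, -0.01, 0, -1]
    - [0, 0, 0, 0, -1]
    - [0, 0, 0, 0, -1]
  newtons: 60

```text
t: 59.43
position: [0.5871, -0.0774, 0.256]
orientation: [180.0, -0.0, -176.6]
force: [-0.8, 0.4, -3.6]
width: 0.0584
finger_force: 65.1
```

```bash
python3 - <<'E'
from h import *
go((.4467,.2925,.25),183.3)
E
```

```text
t59.4 pos [ 0.5871 -0.0774  0.256 ] rpy [ 180.    -0.  -176.6] w 0.0584 F [-0.8  0.4 -3.6]
tool delta [0.118  0.3776 0.006 ] spin 0.1
```

Call:
jog_arm:
  series:
    - [0.0042, 0.0135, 0, 0, -1]
    - [0.0084, 0.027, 0, 0, -1]
    - [0.0084, 0.027, 0, 0, -1]
    - [0.0084, 0.027, 0, 0, -1]
    - [0.0084, 0.027, 0, 0, -1]
    - [0.0084, 0.027, 0, 0, -1]
    - [0.0084, 0.027, 0, 0, -1]
    - [0.0084, 0.027, 0, 0, -1]
    - [0.0084, 0.027, 0, 0, -1]
    - [0.0084, 0.027, 0, 0, -1]
    - [0.0084, 0.027, 0, 0, -1]
    - [0.0084, 0.027, 0, 0, -1]
    - [0.0084, 0.027, 0, 0, -1]
    - [0.0084, 0.027, 0.02, 0, -1]
    - [0.0042, 0.0135, 0.03, 0, -1]
    - [0, 0, 0.03, 0, -1]
    - [0, 0, 0.02, 0, -1]
    - [0, 0, 0, 0, -1]
    - [0, 0, 0, 0, -1]
    - [0, 0, 0, 0, -1]

```text
t: 61.1
position: [0.4472, 0.2931, 0.1577]
orientation: [180.0, 0.0, -176.6]
force: [0.1, -0.6, -1.7]
width: 0.0581
finger_force: 65.2
```

```bash
python3 - <<'E'
from h import *
go((.4467,.2925,.067),183.3)
E
```

```text
t61.1 pos [0.4472 0.2931 0.1577] rpy [ 180.     0.  -176.6] w 0.0581 F [ 0.1 -0.6 -1.7]
tool delta [ 0.0006 -0.0006  0.0907] spin 0.1
```

Call:
jog_arm:
  series:
    - [0, 0, 0.025, 0, -1]
    - [0, 0, 0.025, 0, -1]
    - [0, 0, 0.01, 0, -1]
    - [0, 0, 0.01, 0, -1]
    - [0, 0, 0.01, 0, -1]
    - [0, 0, 0.006, 0, -1]
    - [0, 0, 0, 0, -1]
    - [0, 0, 0, 0, -1]

```text
t: 61.77
position: [0.4475, 0.2931, 0.0715]
orientation: [180.0, 0.0, -176.6]
force: [0.8, 0.2, -2.1]
width: 0.0585
finger_force: 65.2
```

Call:
jog_arm:
  series:
    - [0, 0, 0.0015, 0, -1]
    - [0, 0, 0.0015, 0, -1]
    - [0, 0, 0, 0, -1]
    - [0, 0, 0, 0, -1]

```text
t: 62.1
position: [0.4479, 0.2934, 0.0697]
orientation: [179.9, 0.1, -176.6]
force: [-1.8, -1.4, 6.2]
width: 0.0579
finger_force: 65.8
```

Release, rise, move clear towards the middle, and look.

Call:
jog_arm:
  series:
    - [0, 0, -0.001, 0, 0.7]
    - [0, 0, 0, 0, 0.7]
    - [0, 0, 0, 0, 0.7]
    - [0, 0, 0, 0, 0.7]
    - [0, 0, -0.02, 0, 0.7]
    - [0, 0, -0.03, 0, 0.7]
    - [0, 0, -0.04, 0, 1]
    - [0, 0, -0.04, 0, 1]
    - [0, 0, -0.04, 0, 1]
    - [0, -0.015, 0, 0, 1]
    - [0, -0.03, 0, 0, 1]
    - [0, -0.03, 0, 0, 1]
    - [0, -0.03, 0, 0, 1]
    - [0, -0.03, 0, 0, 1]
    - [0, -0.03, 0, 0, 1]
    - [0, -0.03, 0, 0, 1]
    - [0, -0.015, 0, 0, 1]
    - [0, 0, 0, 0, 1]
    - [0, 0, 0, 0, 1]
    - [0, 0, 0, 0, 1]

```text
t: 63.77
position: [0.4597, 0.084, 0.2389]
orientation: [180.0, 0.0, -176.5]
force: [0.0, 0.9, 0.3]
width: 0.0854
finger_force: 0.0
```

```bash
python3 - <<'E'
from h import *
t,s=tilt();go((.4467,.2925,.25))
a=cv2.resize(t[130:310,110:350],(400,300));b=cv2.resize(s[190:430,180:380],(400,480))
im=np.zeros((480,800,3),np.uint8);im[:300,:400]=a;im[:,400:]=b
cv2.imwrite("pics/end.png",im[...,::-1])
E
```

```text
ball [344.17 255.06] [339, 250, 11, 11, 100] [ 0.4698 -0.0329  0.1059] r 0.1662 tilt 1.4
t63.9 pos [0.4597 0.0843 0.2389] rpy [ 180.    -0.  -176.5] w 0.0849 F [-0.1 -0.8  0.1]
tool delta [ 2.000e-04  2.086e-01 -1.110e-02] spin 0.0
```

View pics/end.png

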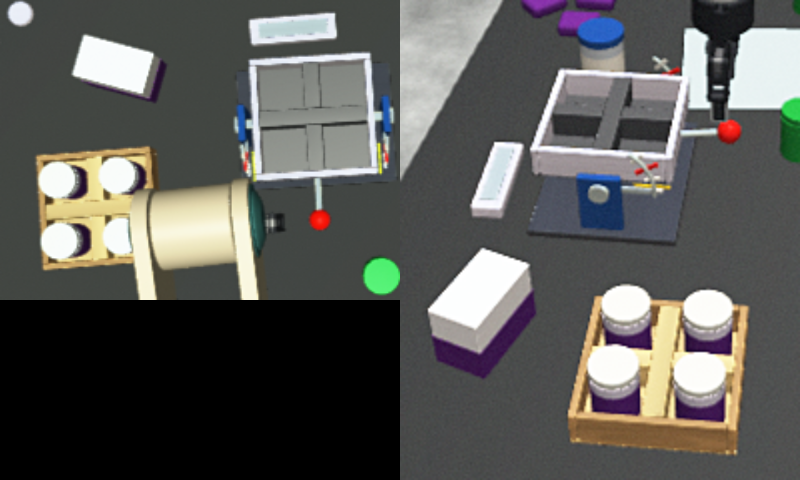

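The picture shows all four pots upright in the crate cells, at side crop (627,310), (707,315), (613,375), (699,380). The tray is empty and level: the ball's pixel is unchanged and the pointer is at 0. The bystanders have not moved, so I'm handing in.

```bash
python3 -c "
from workcell import arm
print(arm.sign_off())"
```

```text
the job is handed in; nothing more can be done
None
```

The job is handed in: all four pots went into the level tray, were tilted to 30° (measured 29.9°), held there for over two seconds and brought back level, and now stand upright one per cell in the curing crate, with the cradle level and the bystanders undisturbed.

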